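Try spare handle grips on the gauge pin and sort them

ROBOT

A 6-joint arm with a two-finger parallel gripper is mounted at the origin on a cart in front of the work surface, level with it; the furniture and walls round the work are solid. World frame = base frame: x ahead of the robot, y to its left, z up, the work surface at z = 0. Lengths are in m, angles in degrees, forces in N, time in s.
With the tool pointing down it reaches from about 0.375 to 0.975 m from the base axis. Payload 3.8 kg.
Tool frame: the origin (TCP) lies at the very end of the fingers, on their centre line; the grasp point (between the pads) lies 19 mm behind it; y points along the fingers, z is the direction in which the jaws open and shut, and the axes are right-handed (so a half turn about y gives the same grasp; the last joint's range is limited). The gripper opens to 85 mm and grips with 20 to 120 N. Pads are 22 mm wide; open, the fingers measure 114 mm over their backs; the gripper's body (76 mm by 85 mm) begins 54 mm behind the grasp point. The pads swing forward as they close: fully open they stand 13 mm farther back than shut.
Start: joints at [-78.26, 15.12, 91.902, -0, 72.978, -2.114], TCP at [0.162, -0.655, 0.204] pointing down, gripper open.
Joint ranges: [-150.88, 150.88], [-54.13, 125.18], [17.81, 147.31], [-75.09, 255.09], [0, 152.58], [-146.25, 146.25]. Speed limits (degrees/s): [147.25, 147.25, 180, 180, 180, 180].

INTERFACE

Orientations are given as [roll, pitch, yaw] about the fixed x, y, z axes, in that order (R = Rz(yaw) Ry(pitch) Rx(roll)).
In Python, from station import arm, capture, job, find_in, trace gives the robot as it stands.
- The arm moves only by the shell command python3 -m handwheel 'ROWS' [FORCE]. ROWS is JSON, a list of rows, each a list of 7 numbers: the shift along the tool's x, y, z in cm, then the turn, a rotation vector about the tool's x, y, z in degrees, then the opening, from 0 (shut) to 1 (fully open). A call has exactly 8 rows; each row shifts and turns the commanded pose from where the row before left it, along the tool's axes as they then stand; what a row does not reach is not made up. A row lasts 1/12 s, in which the tool goes at most 41.7 mm and 7.16 degrees, less where a joint would pass 70% of its speed; a pose out of reach is approached as far as the arm can. A call with a gripper value outside its range is refused whole. The fingers move at their own pace and stop on an object; FORCE is the grip in N (left out, the last holds). Time passes only in rows, so rows that do not move let the fingers close, or fill a call up. It gives the time, the measured TCP pose, the force and the opening at its end, in the units of the state.
- arm.get_state(): the state, without advancing time (a new reading comes with each control period).
- capture(name): name is "scene" or "top" or "wrist"; returns a dict with "color" (420x560x3 uint8, red, green, blue), "z_map" (420x560 float32, m along the optical axis (not along the pixel's ray), 0 where there is no reading), "vfov" (degrees; the focal length in pixels is half the picture's height over the tangent of half this angle, whatever the lens; pixels are square), "cx", "cy" (the principal point, pixels), "world_from_camera" (4x4, takes a point from camera to world coordinates). Camera axes: x right, y down, z forward; pixel columns grow to the right and rows downward; lengths in m; the calibration is good to about 2 mm. A picture is of the moment at which its call begins.
- job.finish_job(): hands the job in, once; it reports no verdict.
Trained networks look in the newest picture that a camera, given by its name, has taken for a name from the list of things; names that differ only in an ending like _2 or _b are one class to them, and where a whole thing is asked for, a point or a joint stands for the part that bears it (a point fixed in the world has none). Each returns a list of dicts, best first, with "confidence" (0 to 1); they miss things now and then, are a little off and sometimes report something else, mostly with a low value. They report only what shows in the picture. A call takes as long as a camera call. They do not tell look-alikes from the thing itself.
- find_in(camera, query): "bbox" ([centre column, centre row, width, height] in pixels, round what is visible of it).
- trace(camera, query): "mask" (420x560 bool, what is visible of it) and "bbox" ([centre column, centre row, width, height] in pixels, round what is visible of it).
The state is a dict: "t": time; "q": joint angles; "qd": joint speeds; "joint_efforts": joint torques, N m; "ee_pos": TCP position; "orientation": TCP orientation; "ft_force": force on the tool from outside, world axes, zero at the start; "torque": the same for the moment, N m; "width": finger opening in m.
Only numpy, scipy, OpenCV 4.12 (cv2) and the standard library are available. Lean on these libraries where they do the work, as an engineer would, in place of code of your own. Each camera call takes 0.05 s, during which the arm holds its last target.

TASK

One of the two black pan-handle grips is bored deep enough and the other is not: try each on the upright steel gauge pin, lowering it gently as far as it goes, and try and put away the first before you touch the second. Stand a grip that slides all the way down to the foot upright on the flowery spoon rest, and one that stops part of the way upright in the shallow steel dish, and let go. Do not force them, and leave the gauge, dish, spoon rest and the other things where they are.

Things in the scene. Friction and masses are not known exactly. Their poses are not given: they have to be found in the camera images.
- grip_1: black pan-handle grip, 80 mm tall, 34 mm across, steel ferrule (36 mm across) round the lowest 12 mm, top closed; stands open end down. Origin: centre of the lower end, z up. Blind bore 22 mm wide, 48 mm deep (good: origin ends 14 mm above the gauge's) or 24 mm deep (bad: stops at 34 mm). Looks just like the other grip; one is good, one bad, only trying tells which. 60 g
- grip_2: black pan-handle grip, 80 mm tall, 34 mm across, steel ferrule (36 mm across) round the lowest 12 mm, top closed; stands open end down. Origin: centre of the lower end, z up. Blind bore 22 mm wide, 48 mm deep (good: origin ends 14 mm above the gauge's) or 24 mm deep (bad: stops at 34 mm). Looks just like the other grip; one is good, one bad, only trying tells which. 60 g
- gauge: steel plug gauge, loose but heavy (0.9 kg): a round dark foot 80 mm across and 14 mm high with an upright bright pin 18 mm in diameter in its middle, the pin's top 58 mm above the worktop, its last 5 mm tapering to 10 mm. Origin: centre of the foot's underside, on the pin's axis; z up
- rest: flat white spoon rest with flowers, 176 mm (its x) by 68 mm (its y), 4 mm thick, flat top about 3 mm up. Origin: centre of its underside. For the grip that slides all the way down
- dish: shallow round scorched steel dish (steamer insert), 185 mm across the rim, 40 mm high, flat floor 2 mm up and about 125 mm across. It does not shift. Origin: centre of its underside. For the grip that stops part of the way
- timer: kitchen timer with red crown on a white base, 61 mm across, 46 mm tall, origin at the centre of its underside; not to be disturbed
- spice_jar: glass spice jar with black cap and green label, 40 mm across, 105 mm tall, origin at the centre of its underside; not to be disturbed
Things that resemble listed ones, but are neither listed nor needed, are in the scene too. Leave any pink look-alike of the grip_2 alone.

How it is judged:
By the outcome, as a careful person would: the job done as asked, in the order asked, and still so for the second after the job is handed in, with the robot touching nothing.
It also fails if it takes over 72 s, if anything falls off the work surface, if the arm or the gripper's body presses on something with over 40 N, if the wrist force passes 120 N, or if a joint passes its speed limit or range.

## Working session

There is one attempt and no reset: what is moved stays moved. The work goes in short steps, Python scripts to look and compute and a shell command to move; the robot and the scene stay as the last step left them, time stands still between calls to the robot, and variables do not carry over. Pictures are saved under pics/ and viewed, and the job is handed in when it is done.

```bash
mkdir -p pics; cat > h.py <<'E'
from station import arm, capture, job, find_in, trace
import numpy as np, cv2
def save(c,n,s=1.4): cv2.imwrite(f'pics/{n}.png',cv2.resize(c['color'][:,:,::-1],None,fx=s,fy=s))
def pts(c):
    z=c['z_map'];f=210/np.tan(np.radians(c['vfov']/2))
    v,u=np.mgrid[:420,:560]
    P=np.stack([(u-c['cx'])/f*z,(v-c['cy'])/f*z,z],-1)
    T=np.array(c['world_from_camera']); W=P@T[:3,:3].T+T[:3,3]; W[z==0]=np.nan
    return W
E
python3 - <<'E'
from h import *
s=arm.get_state();print(s)
for n in ['top','scene']:
    c=capture(n);save(c,n+'0');W=pts(c)
    for q in ['grip_1','gauge','rest','dish','timer','spice_jar']:
        for d in trace(n,q)[:5]:
            m=d['mask'];p=W[m];p=p[~np.isnan(p[:,0])]
            if len(p)==0: continue
            top=p[p[:,2]>np.percentile(p[:,2],95)-.006]
            print(n,q,round(d['confidence'],2),np.round(d['bbox']),'med',np.round(np.median(p,0),3),'min',np.round(np.percentile(p,2,axis=0),3),'max',np.round(np.percentile(p,98,axis=0),3),'top',np.round(top.mean(0),3))
E
```

```text
{'t': 0.0, 'q': array([-7.82607902e+01,  1.51697215e+01,  9.19818836e+01, -1.26995295e-04,
        7.29790485e+01, -2.11458349e+00]), 'qd': array([-0.00931274, -0.06667512, -0.02053979, -0.15552445, -0.05137807,
        0.05095855]), 'joint_efforts': array([-9.43124105e-04, -5.15118134e+01, -3.67311215e+01, -1.78331743e-04,
        1.29240294e-02, -1.74841500e-05]), 'ee_pos': array([ 0.16145411, -0.65457398,  0.20274957]), 'orientation': array([-9.01305691e+01,  4.69959710e-03, -1.66146175e+02]), 'ft_force': array([-0.46410596, -0.49043244, -0.24606657]), 'torque': array([-0.05869532,  0.03909081, -0.00574965]), 'width': 0.0854219079490409}
top grip_1 0.76 [240. 240.  16.  16.] med [0.429 0.094 0.078] min [0.415 0.081 0.013] max [0.445 0.112 0.083] top [0.43  0.097 0.08 ]
top grip_1 0.56 [314. 235.  12.  13.] med [ 0.434 -0.087  0.077] min [ 0.42  -0.105  0.001] max [ 0.451 -0.072  0.083] top [ 0.436 -0.089  0.079]
top grip_1 0.54 [321. 208.  12.  15.] med [ 0.507 -0.103  0.076] min [ 0.495 -0.121  0.008] max [ 0.525 -0.088  0.084] top [ 0.511 -0.105  0.08 ]
top grip_1 0.48 [285. 257
[... 1838 characters left out ...]
9 [327. 228.  19.  28.] med [ 0.597 -0.136  0.096] min [ 0.583 -0.146  0.013] max [ 0.617 -0.111  0.11 ] top [ 0.602 -0.127  0.107]
scene dish 0.8 [333. 306.  82.  82.] med [ 0.544 -0.288  0.006] min [ 0.456 -0.375 -0.001] max [ 0.622 -0.208  0.043] top [ 0.543 -0.289  0.04 ]
scene timer 0.8 [290. 154.  17.  21.] med [0.595 0.119 0.039] min [0.572 0.1   0.01 ] max [0.624 0.154 0.05 ] top [0.6   0.127 0.047]
scene spice_jar 0.84 [328. 232.  21.  26.] med [ 0.598 -0.136  0.093] min [ 0.583 -0.146  0.004] max [ 0.632 -0.11   0.11 ] top [ 0.603 -0.127  0.107]
scene spice_jar 0.21 [291. 157.  22.  18.] med [0.597 0.117 0.038] min [0.572 0.1   0.004] max [0.627 0.147 0.05 ] top [0.6   0.127 0.047]
```

View pics/top0.png

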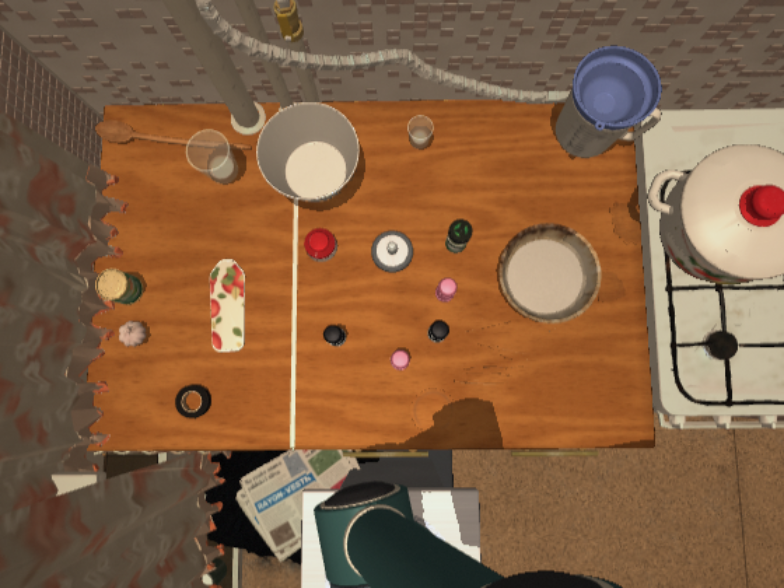

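View pics/scene0.png

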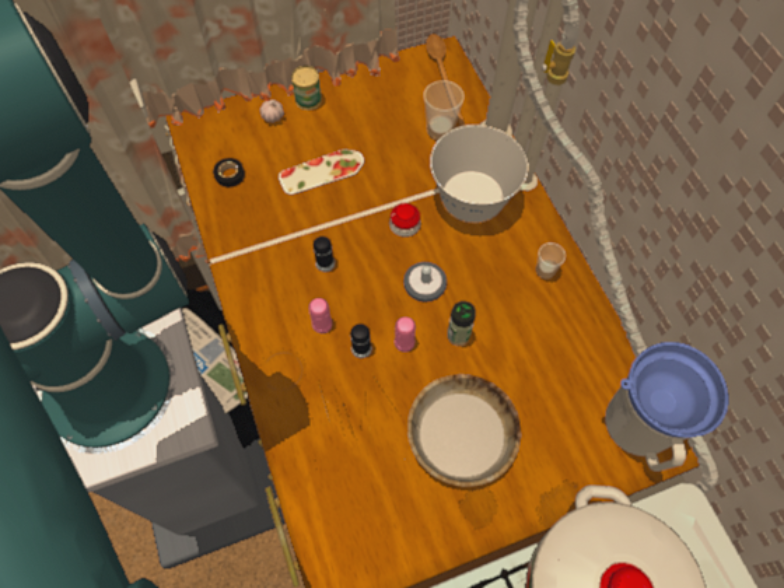

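```bash
python3 - <<'E'
from h import *
a=cv2.imread('pics/top0.png');b=cv2.imread('pics/scene0.png')
# from files: crops scaled
A=cv2.resize(a[int(190*1.4):int(275*1.4),int(215*1.4):int(345*1.4)],(700,458),interpolation=3)
B=cv2.resize(b[int(160*1.4):int(265*1.4),int(200*1.4):int(350*1.4)],(700,490),interpolation=3)
cv2.imwrite('pics/cropA.png',A);cv2.imwrite('pics/cropB.png',B)
E
```

```text
(no output)
```

View pics/cropA.png

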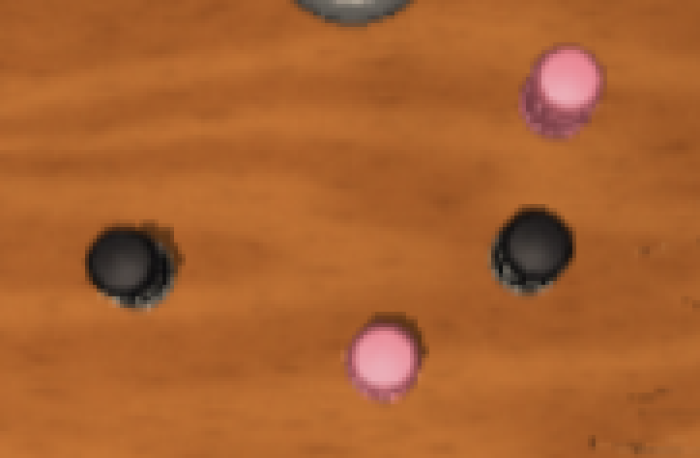

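View pics/cropB.png

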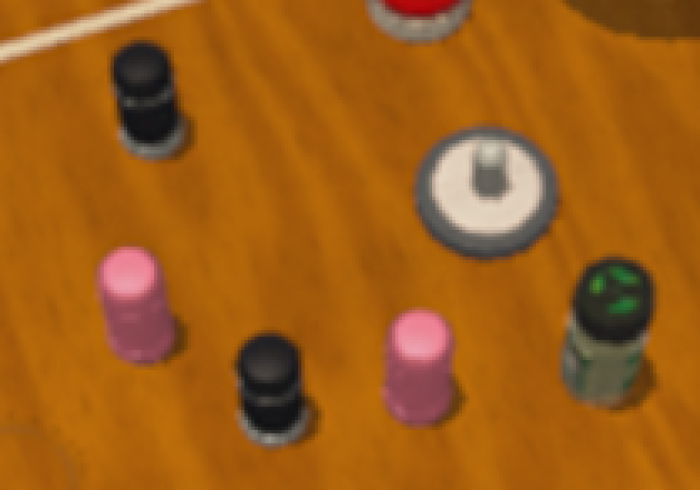

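The things that could be taken for the grips, as seen in the top picture:
- Two black grips with a steel ferrule, at (240,240) and (314,235). These match the description.
- Two pink look-alikes, at (321,208) and (285,257). I'll leave these alone.
- The black-capped spice jar, at (329,168).

The crops confirm that only the two black ones have ferrules. The gauge is at (278,178), the dish at (393,197) and the rest at (163,216). I'll try the right-hand black grip (314,235) first.

```bash
python3 -m handwheel '[[-2.5,0,-3.02,0,0,0,0.7],[-2.5,0,-3.02,0,0,0,0.7],[-2.5,0,-3.02,0,0,0,0.7],[-2.5,0,-3.02,0,0,0,0.7],[-2.5,0,-3.02,0,0,0,0.7],[-2.5,0,-3.02,0,0,0,0.7],[-2.5,0,-3.02,0,0,0,0.7],[-2.5,0,-3.02,0,0,0,0.7]]' 40
python3 -m handwheel '[[-2.5,0,-3.02,0,0,0,0.7],[-2.5,0,-3.02,0,0,0,0.7],[-2.5,0,-3.02,0,0,0,0.7],[-2.5,0,-3.02,0,0,0,0.7],[-2.5,0,-3.02,0,0,0,0.7],[0,0,0,0,6.9,0,0.7],[0,0,0,0,6.9,0,0.7],[0,0,0,0,0,0,0.7]]'
python3 - <<'E'
from h import *
s=arm.get_state();print(s['t'],s['ee_pos'],s['orientation'],s['q'],s['ft_force'],s['width'])
c=capture('wrist');save(c,'w1');W=pts(c);print(np.round(c['world_from_camera'],3),c['vfov'])
for q in ['grip_1','gauge']:
    for d in trace('wrist',q)[:5]:
        p=W[d['mask']];p=p[~np.isnan(p[:,0])]
        if len(p): 
            top=p[p[:,2]>.072];print(q,d['confidence'],np.round(d['bbox']),len(top),np.round((top.min(0)+top.max(0))/2,4) if len(top) else '',np.round(np.median(p,0),3))
E
```

```text
t: 1.37
ee_pos: [0.2984, -0.3712, 0.2043]
orientation: [-90.0, 0.0, -166.2]
ft_force: [0.4, 0.7, 0.7]
width: 0.0598
t: 2.03
ee_pos: [0.3837, -0.1954, 0.2044]
orientation: [-90.0, 0.0, -180.0]
ft_force: [-0.5, -0.1, -0.3]
width: 0.0597
2.0333 [ 0.38367699 -0.19535368  0.20439309] [-8.99734102e+01  3.78545929e-02 -1.79961965e+02] [-3.02955721e+01 -1.23745553e+01  1.19982600e+02 -4.02114398e-03
  7.23458548e+01  5.96676198e+01] [-0.51443575 -0.12986143 -0.28057169] 0.05967923087855486
[[ 0.002 -0.944 -0.329  0.468]
 [-1.    -0.002 -0.001 -0.195]
 [ 0.     0.329 -0.944  0.374]
 [ 0.     0.     0.     1.   ]] 70.56700115913856
grip_1 0.67 [ 32. 142.  64.  37.] 281 [0.4243 0.0867 0.0764] [0.427 0.083 0.046]
grip_1 0.66 [198.  59.  58.  48.] 1135 [ 0.5076 -0.1056  0.0771] [ 0.505 -0.112  0.077]
grip_1 0.62 [132. 181.  55.  43.] 771 [ 0.3815 -0.0205  0.0769] [ 0.386 -0.03   0.067]
grip_1 0.59 [188. 138.  55.  41.] 890 [ 0.432  -0.0899  0.0773] [ 0.435 -0.097  0.075]
gauge 0.65 [111.  14.  69.  26.] 0  [ 0.559 -0.012  0.014]
```

View pics/w1.png

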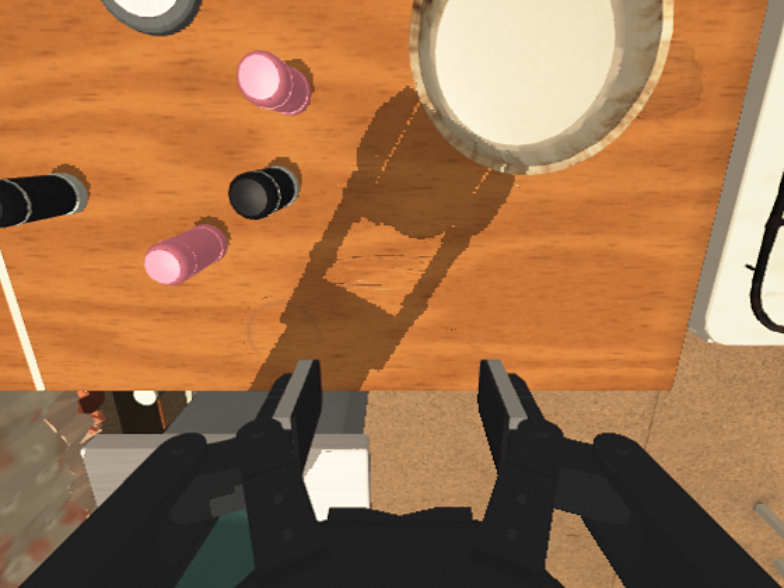

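The wrist view shows the black grip at about (188,138), between the two pink ones at (198,59) and (132,181). Its top is at roughly (0.432,-0.090). I'll move above it.

```bash
python3 -m handwheel '[[-1.63,0,-3.5,0,0,0,0.7],[-1.63,0,-3.5,0,0,0,0.7],[-1.63,0,-3.5,0,0,0,0.7],[0,2,0,0,0,0,0.7],[0,2,0,0,0,0,0.7],[0,2,0,0,0,0,0.7],[0,2,0,0,0,0,0.7],[0,1,0,0,0,0,0.7]]'
cat >> h.py <<'E'
def look(n,name,qs,zt=.072):
    c=capture(n);save(c,name);W=pts(c)
    for q in qs:
        for d in trace(n,q)[:5]:
            p=W[d['mask']];p=p[~np.isnan(p[:,0])]
            if len(p):
                top=p[p[:,2]>zt];print(q,round(d['confidence'],2),np.round(d['bbox']),len(top),np.round((np.percentile(top,1,axis=0)+np.percentile(top,99,axis=0))/2,4) if len(top) else '','min',np.round(p.min(0),3),'max',np.round(p.max(0),3))
    return c,W
def st():
    s=arm.get_state();print(round(s['t'],2),np.round(s['ee_pos'],4),np.round(s['orientation'],2),np.round(s['ft_force'],2),np.round(s['torque'],2),round(s['width'],4));return s
E
python3 - <<'E'
from h import *
st();look('wrist','w2',['grip_1','gauge'])
E
```

```text
t: 2.85
ee_pos: [0.4302, -0.0914, 0.1116]
orientation: [-90.1, -0.2, -179.9]
ft_force: [-0.1, 0.0, 0.4]
width: 0.0597
2.85 [ 0.4302 -0.0914  0.1116] [ -90.06   -0.2  -179.89] [-0.13  0.02  0.42] [-0.03  0.01  0.01] 0.0597
grip_1 0.84 [308. 111.  53.  51.] 1992 [ 0.5079 -0.105   0.077 ] min [ 0.483 -0.132 -0.002] max [ 0.526 -0.089  0.082]
grip_1 0.82 [204. 255.  57.  68.] 594 [ 0.4053 -0.0267  0.1123] min [ 0.334 -0.051 -0.001] max [0.437 0.027 0.165]
grip_1 0.76 [ 65. 210.  99.  63.] 1505 [0.4274 0.095  0.0768] min [ 0.373  0.079 -0.   ] max [0.444 0.16  0.082]
grip_1 0.62 [283. 206.  47.  65.] 1403 [ 0.4339 -0.09    0.0767] min [ 0.385 -0.11  -0.001] max [ 0.451 -0.069  0.082]
grip_1 0.61 [496.  96. 129. 188.] 0  min [ 0.445 -0.344 -0.001] max [ 0.592 -0.201  0.042]
gauge 0.98 [181.  30. 110.  61.] 0  min [ 0.547 -0.048 -0.002] max [0.591 0.037 0.05 ]
```

View pics/w2.png

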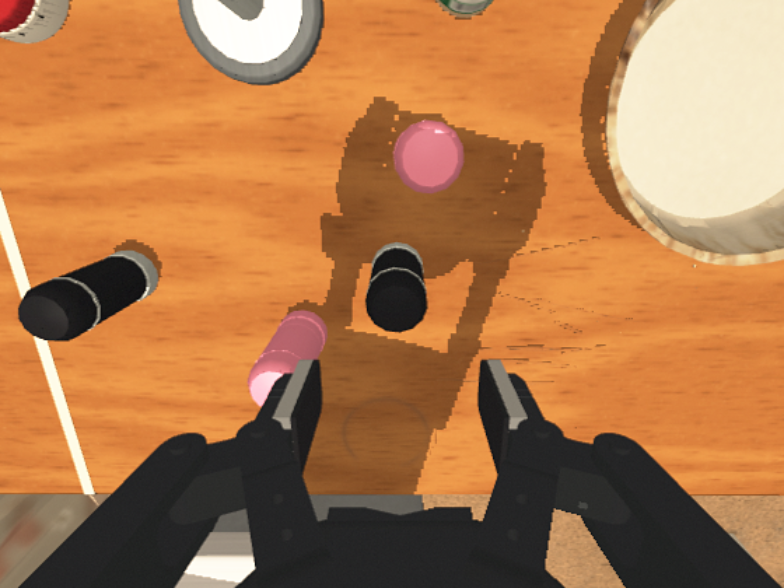

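The wrist view shows the black grip ahead of the open fingers at (283,206), with the pink one clear of the left finger's path. I'll lower and close.

```bash
python3 -m handwheel '[[-0.3,1.3,0,0,0,0,0.7],[0,2,0,0,0,0,0.7],[0,2,0,0,0,0,0.7],[0,1.6,0,0,0,0,0.7],[0,1.5,0,0,0,0,0.7],[0,0,0,0,0,0,0.7],[0,0,0,0,0,0,0.7],[0,0,0,0,0,0,0.7]]' 40
python3 - <<'E'
from h import *
st();look('wrist','w3',['grip_1'])
E
```

```text
t: 3.67
ee_pos: [0.4366, -0.092, 0.0318]
orientation: [-90.0, 0.2, -180.0]
ft_force: [-0.5, -0.1, -0.3]
width: 0.0594
3.67 [ 0.4366 -0.092   0.0318] [-8.9960e+01  1.5000e-01 -1.7996e+02] [-0.48 -0.11 -0.26] [-0.01  0.03 -0.04] 0.0594
grip_1 0.94 [282. 264.  66. 111.] 2976 [ 0.4345 -0.0896  0.0768] min [ 0.353 -0.114 -0.001] max [ 0.45  -0.067  0.082]
grip_1 0.83 [318. 132.  79.  84.] 4879 [ 0.5081 -0.1049  0.0769] min [ 0.474 -0.139 -0.001] max [ 0.527 -0.086  0.082]
grip_1 0.68 [171. 331.  50. 121.] 572 [ 0.4058 -0.0327  0.0892] min [ 0.275 -0.064 -0.001] max [0.453 0.014 0.143]
grip_1 0.66 [ 28. 250.  56.  68.] 0  min [ 0.385  0.078 -0.001] max [0.444 0.132 0.046]
```

View pics/w3.png

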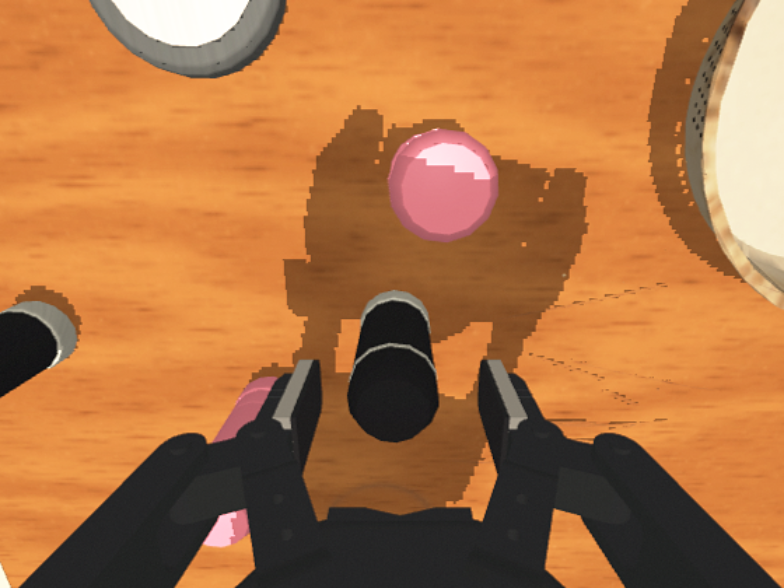

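The grip stands centred between the pads at (282,264), so I'll close.

```bash
python3 -m handwheel '[[0,0,-0.15,0,0,0,0.7],[0,0,0,0,0,0,0.35],[0,0,0,0,0,0,0.3],[0,0,0,0,0,0,0.3],[0,0,0,0,0,0,0.2],[0,0,0,0,0,0,0.2],[0,0,0,0,0,0,0.2],[0,0,0,0,0,0,0.2]]' 40
python3 - <<'E'
from h import *
st();st();look('wrist','w4',['grip_1'])
E
```

```text
t: 4.43
ee_pos: [0.4355, -0.0898, 0.0308]
orientation: [-90.0, 0.1, -179.9]
ft_force: [-0.6, 1.7, 6.3]
width: 0.0321
4.43 [ 0.4355 -0.0898  0.0308] [-9.0000e+01  5.0000e-02 -1.7995e+02] [-0.57  1.65  6.32] [ 0.17  0.16 -0.  ] 0.0321
4.43 [ 0.4355 -0.0898  0.0308] [-9.0000e+01  5.0000e-02 -1.7995e+02] [-0.57  1.65  6.32] [ 0.17  0.16 -0.  ] 0.0321
grip_1 0.88 [ 29. 248.  58.  66.] 0  min [ 0.393  0.078 -0.   ] max [0.444 0.12  0.047]
grip_1 0.72 [185. 323.  66. 109.] 72 [ 0.41 -0.04  0.1 ] min [ 0.367 -0.06  -0.   ] max [0.447 0.01  0.127]
grip_1 0.61 [323. 129.  80.  86.] 4982 [ 0.5081 -0.1049  0.0769] min [ 0.476 -0.126 -0.   ] max [ 0.525 -0.088  0.082]
```

View pics/w4.png

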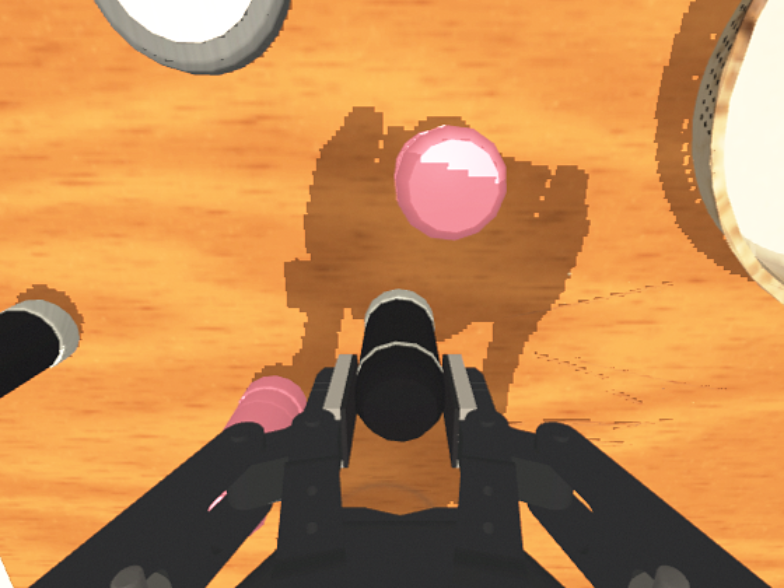

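It's gripped: the width is 32 mm and the grip sits between the pads at (285,275). I'll lift and move partway to the gauge.

```bash
python3 -m handwheel '[[0,1,0,0,0,0,0.2],[0,-2,0,0,0,0,0.2],[0,-3,0,0,0,0,0.2],[0,-3,0,0,0,0,0.2],[0,-3,0,0,0,0,0.2],[-0.8,0,-2,0,0,0,0.2],[-1.5,0,-3,0,0,0,0.2],[-1.5,0,-2.8,0,0,0,0.2]]' 2>&1 | tail -0; python3 -m handwheel '[[-1,0,-0.5,0,0,0,0.2],[0,0,0,0,0,0,0.2],[0,0,0,0,0,0,0.2],[0,0,0,0,0,0,0.2],[0,0,0,0,0,0,0.2],[0,0,0,0,0,0,0.2],[0,0,0,0,0,0,0.2],[0,0,0,0,0,0,0.2]]'
python3 - <<'E'
from h import *
st();c,W=look('wrist','w5',['gauge','grip_1'],.045)
m=(W[...,2]>.045)&(W[...,2]<.062)&(abs(W[...,0]-.588)<.03)&(abs(W[...,1]+.007)<.03)
p=W[m];print(len(p),p.min(0),p.max(0),np.median(p,0))
E
```

```text
t: 5.87
ee_pos: [0.4826, -0.0073, 0.1301]
orientation: [-90.0, -0.0, 180.0]
ft_force: [0.2, 0.5, -0.6]
width: 0.0327
5.87 [ 0.4826 -0.0073  0.1301] [-90.  -0. 180.] [ 0.24  0.5  -0.57] [ 0.02 -0.04  0.01] 0.0327
gauge 0.61 [287.  77.  92.  96.] 455 [ 0.5867 -0.0074  0.0551] min [ 0.546 -0.047 -0.001] max [0.626 0.033 0.06 ]
grip_1 0.8 [398. 173.  66.  57.] 1848 [ 0.509  -0.1031  0.0638] min [ 0.468 -0.156 -0.001] max [ 0.526 -0.087  0.082]
grip_1 0.76 [180. 254.  63.  63.] 1629 [0.4288 0.095  0.0636] min [ 0.36   0.079 -0.002] max [0.444 0.151 0.082]
grip_1 0.73 [286. 274.  69. 111.] 5925 [ 0.4798 -0.0075  0.1487] min [ 0.298 -0.046 -0.001] max [0.495 0.029 0.188]
grip_1 0.69 [529. 148.  62. 169.] 0  min [ 0.434 -0.301 -0.002] max [ 0.602 -0.201  0.043]
grip_1 0.63 [305. 322.  19.  21.] 121 [ 0.4187 -0.025   0.1298] min [ 0.297 -0.042 -0.   ] max [ 0.469 -0.013  0.186]
455 [ 0.5779854  -0.01617351  0.04509665] [0.59516367 0.00147205 0.06018478] [ 0.58646408 -0.0070225   0.05657393]
```

View pics/w5.png

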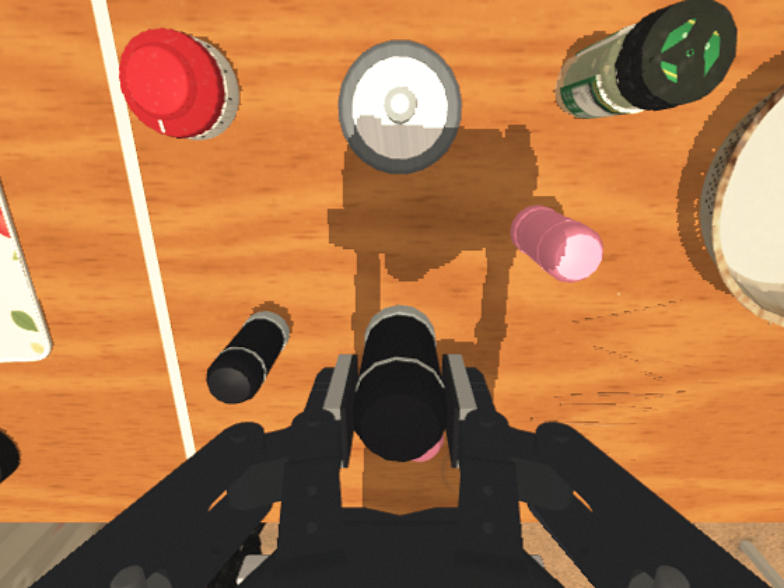

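Wrist view: the grip hangs upright between the pads at (286,274). The pin tip shows at (286,75), at about (0.5865,-0.0072). Next I'll measure the held grip's axis.

```bash
cat >> h.py <<'E'
from scipy.optimize import least_squares
def held(W,s,half=.0145):
    e=s['ee_pos']
    base=e[2]-.031
    for lo,hi,r in [(.001,.011,.018),(.014,.03,.017),(.03,.05,.017),(.05,.072,.017)]:
        m=(W[...,2]>base+lo)&(W[...,2]<base+hi)&(abs(W[...,0]-e[0])<.03)&(abs(W[...,1]-e[1])<half)
        p=W[m]
        if len(p)<20: print(lo,'few');continue
        f=least_squares(lambda c:np.hypot(p[:,0]-c[0],p[:,1]-c[1])-r,[e[0]-.002,e[1]],loss='soft_l1',f_scale=.001)
        print(lo,hi,len(p),'centre-TCP mm',np.round((f.x-e[:2])*1000,2),'abs',np.round(f.x,4),'zrange',np.round(p[:,2].min(),4),p[:,2].max())
    m=(abs(W[...,0]-e[0])<.03)&(abs(W[...,1]-e[1])<half)&(W[...,2]>base-.02)
    print('low/high z of column',np.round(np.percentile(W[m][:,2],[0.5,99.5]),4))
E
python3 - <<'E'
from h import *
s=st();c,W=look('wrist','w5b',[]);held(W,s)
E
```

```text
6.02 [ 0.4828 -0.007   0.1302] [-9.0000e+01  1.0000e-02 -1.7997e+02] [ 0.06  0.64 -0.15] [ 0.01  0.03 -0.  ] 0.0322
0.001 0.011 56 centre-TCP mm [-9.87 -0.3 ] abs [ 0.4729 -0.0073] zrange 0.107 0.11014607795444117
0.014 0.03 430 centre-TCP mm [-8.93 -0.33] abs [ 0.4739 -0.0074] zrange 0.1132 0.12915392081538254
0.03 0.05 557 centre-TCP mm [-8.13 -0.26] abs [ 0.4747 -0.0073] zrange 0.1293 0.14915378652365027
0.05 0.072 919 centre-TCP mm [-6.89 -0.19] abs [ 0.4759 -0.0072] zrange 0.1492 0.17113987022264163
low/high z of column [0.1107 0.2543]
```

```bash
python3 - <<'E'
from h import *
s=st();c,W=look('wrist','w5c',[])
e=s['ee_pos']
for a in np.arange(.08,.19,.006):
    m=(W[...,2]>a)&(W[...,2]<a+.006)&(abs(W[...,1]-e[1])<.004)&(abs(W[...,0]-e[0])<.04)
    p=W[m]
    if len(p): 
        vv=np.where(m.any(1))[0]
        print(round(a,3),len(p),'x-e mm',np.round((np.percentile(p[:,0],[0,50,100])-e[0])*1000,1),'rows',vv.min(),vv.max())
E
```

```text
6.07 [ 0.4828 -0.0069  0.1301] [ -90.      0.   -179.96] [-0.87 -0.14 -0.91] [ 0.02 -0.04  0.04] 0.0325
0.104 14 x-e mm [7.6 8.2 8.6] rows 217 219
0.11 37 x-e mm [7.3 8.2 8.9] rows 219 223
0.116 49 x-e mm [6.7 7.7 9. ] rows 221 226
0.122 45 x-e mm [7.3 7.9 8.8] rows 226 230
0.128 42 x-e mm [7.8 8.2 9. ] rows 230 233
0.134 48 x-e mm [7.8 8.5 9.1] rows 233 237
0.14 51 x-e mm [8.1 8.9 9.5] rows 236 241
0.146 61 x-e mm [ 8.3  9.3 10.3] rows 240 245
0.152 67 x-e mm [ 8.7  9.6 10.2] rows 244 249
0.158 76 x-e mm [ 9.1 10.  10.5] rows 249 255
0.164 82 x-e mm [ 9.6 10.5 11.3] rows 254 260
0.17 90 x-e mm [ 9.8 10.6 11.4] rows 259 266
0.176 183 x-e mm [ 7.1  9.9 11.6] rows 264 278
0.182 901 x-e mm [-18.3  -2.6   9.9] rows 274 329
0.188 2 x-e mm [-10.5 -10.1  -9.7] rows 318 319
```

My first row pushed 1 cm down by mistake. The grip slid about 5 mm up in the fingers and tilted about 2.4°. I'll set it down on the free worktop here, regrasp it, and then go on.

```bash
python3 -m handwheel '[[0,1.5,0,0,0,0,0.2],[0,2.5,0,0,0,0,0.2],[0,2.5,0,0,0,0,0.2],[0,2,0,0,0,0,0.2],[0,1,0,0,0,0,0.2],[0,0.3,0,0,0,0,0.2],[0,0,0,0,0,0,0.2],[0,0,0,0,0,0,0.2]]'
python3 - <<'E'
from h import *
s=st();c,W=look('wrist','w6',[])
e=s['ee_pos']
for a in np.arange(0,.09,.008):
    m=(W[...,2]>a)&(W[...,2]<a+.008)&(abs(W[...,1]-e[1])<.004)&(abs(W[...,0]-e[0])<.03)
    p=W[m]
    if len(p): print(round(a,3),len(p),'x-e mm',np.round((np.percentile(p[:,0],[0,50,100])-e[0])*1000,1))
E
```

```text
t: 6.78
ee_pos: [0.4839, -0.0068, 0.033]
orientation: [-90.0, 0.1, -179.9]
ft_force: [0.5, 0.2, 0.1]
width: 0.0326
6.78 [ 0.4839 -0.0068  0.033 ] [-8.9990e+01  9.0000e-02 -1.7994e+02] [0.53 0.24 0.15] [ 0.01 -0.04  0.05] 0.0326
0.0 258 x-e mm [ 3.8 16.8 29.9]
0.008 32 x-e mm [7.6 8.2 8.9]
0.016 62 x-e mm [6.3 7.9 9. ]
0.024 60 x-e mm [7.1 7.9 8.8]
0.032 59 x-e mm [7.6 8.4 9.2]
0.04 68 x-e mm [8.1 8.8 9.6]
0.048 80 x-e mm [ 8.5  9.2 10.2]
0.056 94 x-e mm [ 9.   9.6 10.4]
0.064 102 x-e mm [ 9.1 10.2 11.4]
0.072 125 x-e mm [ 9.5 10.5 11.4]
0.08 339 x-e mm [-18.9   8.6  11.6]
0.088 727 x-e mm [-18.4  -5.4   8.5]
```

View pics/w6.png

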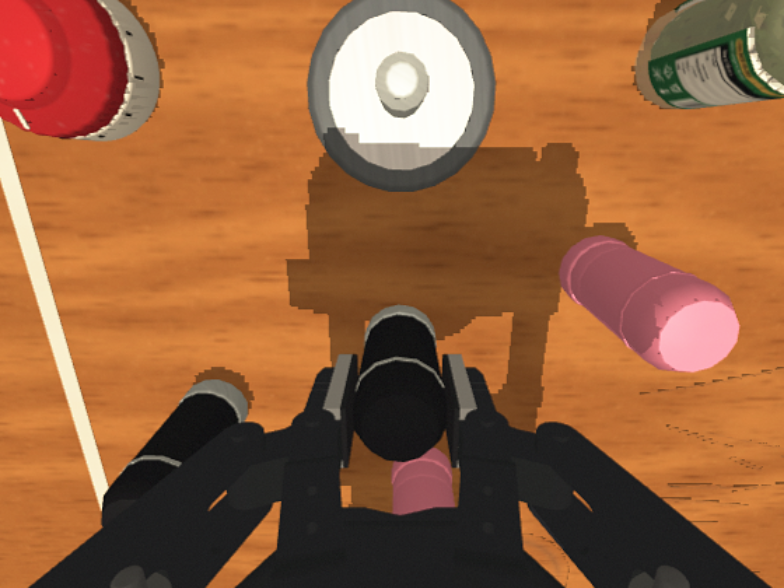

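The grip still hangs about 7 mm above the table, with its top near z 0.088 and row 325. I'll lower it until it touches.

```bash
python3 -m handwheel '[[0,0.2,0,0,0,0,0.2],[0,0.15,0,0,0,0,0.2],[0,0.1,0,0,0,0,0.2],[0,0.1,0,0,0,0,0.2],[0,0,0,0,0,0,0.2],[0,0,0,0,0,0,0.2],[0,0,0,0,0,0,0.2],[0,0,0,0,0,0,0.2]]'
python3 - <<'E'
from h import *
s=st();c,W=look('wrist','w7',[])
m=(abs(W[...,0]-.478)<.012)&(abs(W[...,1]+.007)<.01)&(W[...,2]>.06);print(np.percentile(W[m][:,2],[50,80,95]))
E
```

```text
t: 7.5
ee_pos: [0.4829, -0.0068, 0.0266]
orientation: [-90.0, 0.0, -179.9]
ft_force: [-0.5, -0.5, -1.2]
width: 0.0325
7.5 [ 0.4829 -0.0068  0.0266] [ -90.      0.   -179.95] [-0.49 -0.51 -1.2 ] [-0.04 -0.05  0.02] 0.0325
[0.08244697 0.08306721 0.08360708]
```

```bash
python3 -m handwheel '[[0,0.1,0,0,0,0,0.2],[0,0.05,0,0,0,0,0.2],[0,0,0,0,0,0,0.3],[0,0,0,0,0,0,0.4],[0,0,0,0,0,0,0.5],[0,0,0,0,0,0,0.6],[0,0,0,0,0,0,0.6],[0,0,0,0,0,0,0.6]]'
python3 - <<'E'
from h import *
s=st();c,W=look('wrist','w8',['grip_1'])
e=s['ee_pos']
for a in np.arange(0,.09,.008):
    m=(W[...,2]>a)&(W[...,2]<a+.008)&(abs(W[...,1]-e[1])<.004)&(abs(W[...,0]-e[0])<.03)
    p=W[m]
    if len(p): print(round(a,3),len(p),'x-e mm',np.round((np.percentile(p[:,0],[0,50,100])-e[0])*1000,1))
E
```

```text
t: 8.22
ee_pos: [0.483, -0.0068, 0.0252]
orientation: [-90.0, 0.0, -179.9]
ft_force: [-0.1, 0.2, -0.6]
width: 0.0513
8.22 [ 0.483  -0.0068  0.0252] [-9.0000e+01  1.0000e-02 -1.7995e+02] [-0.13  0.16 -0.58] [-0.02 -0.01  0.02] 0.0513
grip_1 0.88 [121. 324. 112.  99.] 243 [0.4638 0.08   0.0963] min [ 0.379  0.047 -0.001] max [0.495 0.163 0.121]
grip_1 0.79 [286. 276.  67. 117.] 3093 [ 0.4756 -0.0072  0.0768] min [ 0.412 -0.034 -0.001] max [0.492 0.011 0.082]
grip_1 0.77 [303. 346.  43.  44.] 0  min [ 0.36  -0.041 -0.001] max [ 0.4   -0.003  0.04 ]
grip_1 0.71 [474. 220. 140. 103.] 4093 [ 0.5098 -0.1029  0.0767] min [ 0.456 -0.175 -0.001] max [ 0.526 -0.087  0.082]
0.0 257 x-e mm [ 6.7 17.2 29.7]
0.008 74 x-e mm [5.6 7.1 8.5]
0.016 70 x-e mm [5.6 6.5 7.1]
0.024 66 x-e mm [5.9 6.5 7.3]
0.032 81 x-e mm [5.8 6.5 7.2]
0.04 93 x-e mm [5.3 6.5 7.3]
0.048 106 x-e mm [5.5 6.5 7.2]
0.056 117 x-e mm [5.7 6.6 7.5]
0.064 145 x-e mm [5.3 6.4 7.2]
0.072 611 x-e mm [-23.6   1.4   7.5]
0.08 405 x-e mm [-21.4  -8.6   2.7]
```

View pics/w8.png

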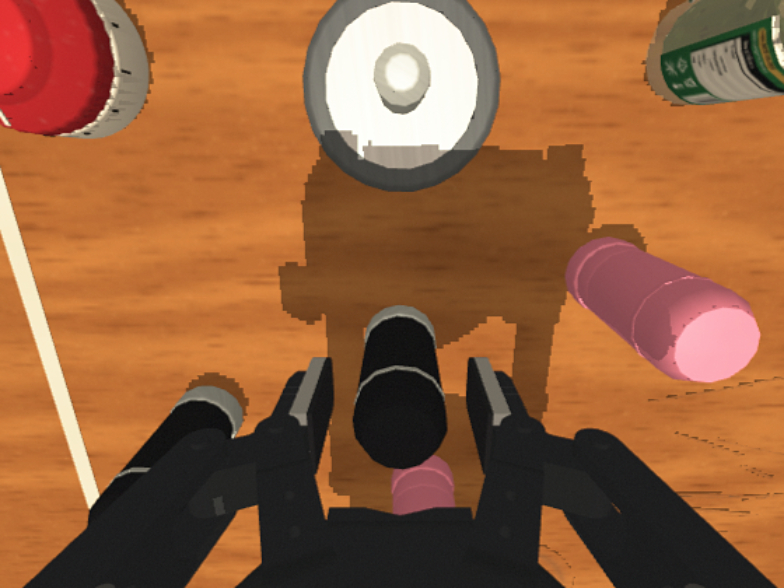

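It stands upright again, with its front face at TCP +6.5 mm, so the axis is about 10 mm behind the TCP. I'll recentre and regrasp.

```bash
python3 -m handwheel '[[0.5,-0.3,0,0,0,0,0.6],[0.5,-0.3,0,0,0,0,0.6],[0,0,0,0,0,0,0.6],[0,0,0,0,0,0,0.4],[0,0,0,0,0,0,0.3],[0,0,0,0,0,0,0.2],[0,0,0,0,0,0,0.2],[0,0,0,0,0,0,0.2]]' 40
python3 -m handwheel '[[0,-0.5,0,0,0,0,0.2],[0,-1,0,0,0,0,0.2],[0,-2,0,0,0,0,0.2],[0,-3,0,0,0,0,0.2],[0,-2.5,0,0,0,0,0.2],[0,-1,0,0,0,0,0.2],[0,0,0,0,0,0,0.2],[0,0,0,0,0,0,0.2]]'
cat >> h.py <<'E'
def prof(W,s,x0=None):
    e=s['ee_pos']
    for a in np.arange(e[2]-.035,e[2]+.06,.008):
        m=(W[...,2]>a)&(W[...,2]<a+.008)&(abs(W[...,1]-e[1])<.004)&(abs(W[...,0]-e[0])<.028)
        p=W[m]
        if len(p): print(round(a,3),len(p),'x-e mm',np.round((np.percentile(p[:,0],[0,50,100])-e[0])*1000,1),'z',np.round([p[:,2].min(),np.median(p[:,2]),p[:,2].max()],4))
E
python3 - <<'E'
from h import *
s=st();c,W=look('wrist','w9',[]);prof(W,s);held(W,s)
m=(W[...,2]>.045)&(W[...,2]<.062)&(abs(W[...,0]-.588)<.03)&(abs(W[...,1]+.007)<.03)
p=W[m];print(len(p),p.min(0),p.max(0),np.median(p,0))
E
```

```text
t: 8.98
ee_pos: [0.4733, -0.0068, 0.0317]
orientation: [-90.0, 0.0, -179.9]
ft_force: [-2.4, 0.5, 5.8]
width: 0.032
t: 9.65
ee_pos: [0.4731, -0.0068, 0.1312]
orientation: [-90.0, 0.1, -179.9]
ft_force: [-0.3, 0.3, -0.8]
width: 0.0323
9.65 [ 0.4731 -0.0068  0.1312] [-9.0000e+01  6.0000e-02 -1.7994e+02] [-0.31  0.33 -0.79] [-0.02  0.04 -0.  ] 0.0323
0.096 14 x-e mm [17.  17.7 18.4] z [0.1009 0.1028 0.1039]
0.104 67 x-e mm [15.8 17.5 18.5] z [0.1043 0.11   0.1121]
0.112 44 x-e mm [16.3 16.8 17.7] z [0.1134 0.1169 0.1202]
0.12 55 x-e mm [16.2 16.8 17.4] z [0.1205 0.1249 0.1282]
0.128 59 x-e mm [16.1 16.8 17.4] z [0.1282 0.1322 0.1362]
0.136 73 x-e mm [16.1 16.8 17.5] z [0.1365 0.1401 0.1442]
0.144 83 x-e mm [16.  16.8 17.8] z [0.1443 0.1487 0.1521]
0.152 84 x-e mm [16.  16.8 17.6] z [0.1523 0.1558 0.1601]
0.16 118 x-e mm [15.6 16.8 17.8] z [0.1604 0.164  0.1682]
0.168 205 x-e mm [13.4 16.  17.7] z [0.1682 0.1732 0.1762]
0.176 845 x-e mm [-12.8   2.8  16.2] z [0.1762 0.1795 0.1816]
0.001 0.011 216 centre-TCP mm [-0.24 -0.23] abs [ 0.4728 -0.007 ] zrange 0.1014 0.11119505993102016
0.014 0.03 362 centre-TCP mm [-0.11 -0.21] abs [ 0.4729 -0.007 ] zrange 0.1143 0.13017458436375898
0.03 0.05 608 centre-TCP mm [-0.08 -0.2 ] abs [ 0.473 -0.007] zrange 0.1303 0.15018908570569364
0.05 0.072 987 centre-TCP mm [-0.07 -0.18] abs [ 0.473 -0.007] zrange 0.1503 0.17221322129538935
low/high z of column [0.1049 0.2553]
476 [ 0.57805053 -0.01621303  0.04503121] [0.59551252 0.00126352 0.05967606] [ 0.58608389 -0.00712976  0.05640756]
```

View pics/w9.png

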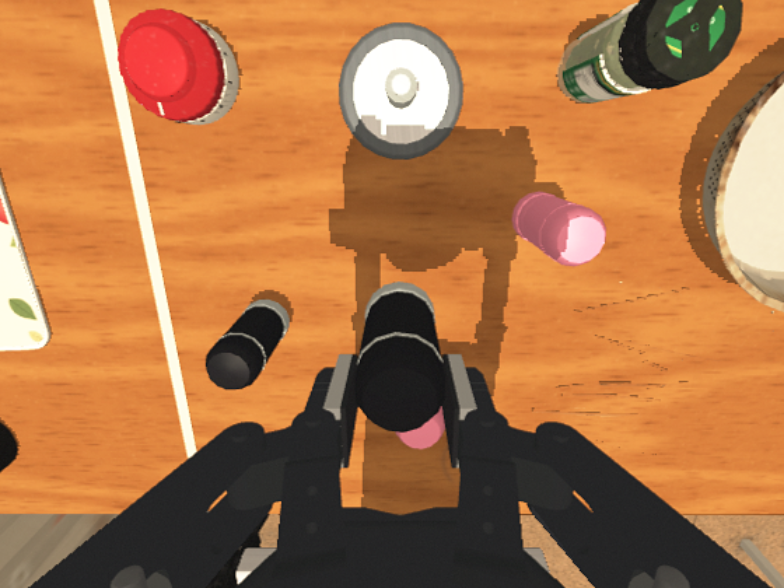

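The grip is now upright and centred on the TCP, with its base 31 mm below it. The pin is at (286,60), about (0.5866,-0.0073). I'll move over it.

```bash
python3 -m handwheel '[[-1.5,0,0,0,0,0,0.2],[-2.5,0,0,0,0,0,0.2],[-3,0,0,0,0,0,0.2],[-2.5,0,0,0,0,0,0.2],[-1.35,0,0,0,0,0,0.2],[-0.5,0,0.02,0,0,0,0.2],[0,0,0,0,0,0,0.2],[0,1,0,0,0,0,0.2]]'
python3 -m handwheel '[[0,1,0,0,0,0,0.2],[0,0.8,0,0,0,0,0.2],[0,0.5,0,0,0,0,0.2],[0,0.2,0,0,0,0,0.2],[0,0,0,0,0,0,0.2],[0,0,0,0,0,0,0.2],[0,0,0,0,0,0,0.2],[0,0,0,0,0,0,0.2]]'
python3 - <<'E'
from h import *
s=st();c,W=look('wrist','w10',['gauge']);held(W,s)
m=(W[...,2]>.008)&(W[...,2]<.018)&(np.hypot(W[...,0]-.587,W[...,1]+.007)<.05)
p=W[m];print('foot',len(p),np.percentile(p,1,axis=0),np.percentile(p,99,axis=0))
look('scene','s10',[])
a=cv2.imread('pics/s10.png');cv2.imwrite('pics/s10c.png',cv2.resize(a[180:380,320:520],(600,600)))
E
```

```text
t: 10.37
ee_pos: [0.5864, -0.0069, 0.1211]
orientation: [-90.0, 0.0, -179.9]
ft_force: [-0.1, 0.0, 0.4]
width: 0.0322
t: 11.03
ee_pos: [0.5869, -0.0069, 0.0968]
orientation: [-90.0, 0.1, -179.9]
ft_force: [-1.1, -0.4, -0.4]
width: 0.0319
11.03 [ 0.5869 -0.0069  0.0968] [-9.0000e+01  8.0000e-02 -1.7995e+02] [-1.13 -0.39 -0.4 ] [-0.01 -0.01  0.03] 0.0319
gauge 0.83 [287. 192.  92.  75.] 0  min [ 0.56  -0.048 -0.001] max [0.627 0.033 0.07 ]
0.001 0.011 221 centre-TCP mm [-0.2  -0.26] abs [ 0.5867 -0.0072] zrange 0.0668 0.07680969597851367
0.014 0.03 360 centre-TCP mm [-0.09 -0.2 ] abs [ 0.5869 -0.0071] zrange 0.0798 0.09575627887477262
0.03 0.05 613 centre-TCP mm [-0.09 -0.22] abs [ 0.5869 -0.0071] zrange 0.0958 0.11580457924770268
0.05 0.072 985 centre-TCP mm [-0.06 -0.16] abs [ 0.5869 -0.0071] zrange 0.1159 0.13781534154914363
low/high z of column [0.0704 0.221 ]
foot 4062 [ 0.56200704 -0.04491424  0.01072338] [0.62554176 0.02962353 0.01622294]
```

View pics/w10.png

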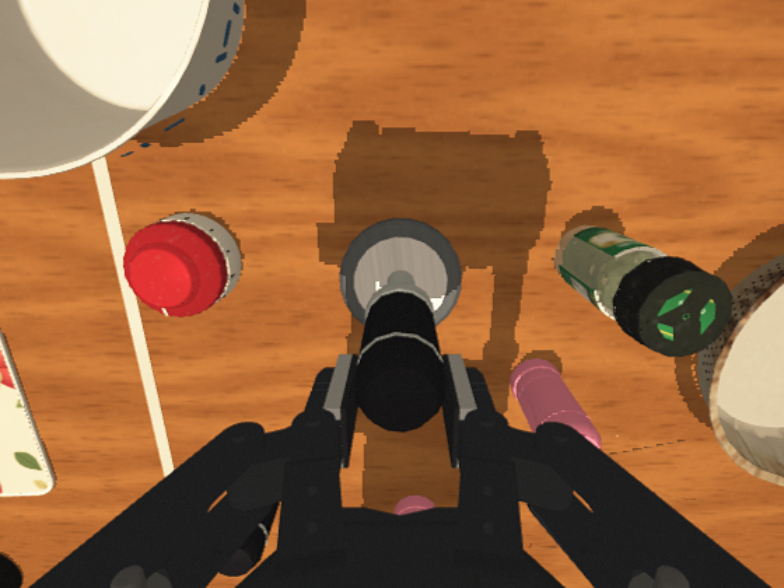

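View pics/s10c.png

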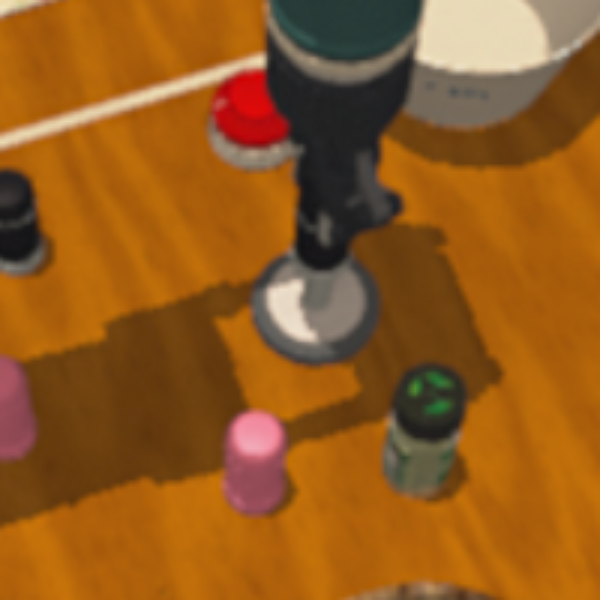

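The grip sits over the pin: the pin shows right under the ferrule at (286,195), with the base at about z 0.066. I'll lower it gently.

```bash
python3 -m handwheel '[[0,0.3,0,0,0,0,0.2],[0,0.3,0,0,0,0,0.2],[0,0.3,0,0,0,0,0.2],[0,0.3,0,0,0,0,0.2],[0,0,0,0,0,0,0.2],[0,0,0,0,0,0,0.2],[0,0,0,0,0,0,0.2],[0,0,0,0,0,0,0.2]]'
python3 -m handwheel '[[0,0.3,0,0,0,0,0.2],[0,0.3,0,0,0,0,0.2],[0,0.3,0,0,0,0,0.2],[0,0.3,0,0,0,0,0.2],[0,0.2,0,0,0,0,0.2],[0,0.1,0,0,0,0,0.2],[0,0,0,0,0,0,0.2],[0,0,0,0,0,0,0.2]]'
python3 - <<'E'
from h import *
s=st();st();c,W=look('wrist','w11',[]);held(W,s);st()
E
```

```text
t: 11.85
ee_pos: [0.5865, -0.0069, 0.0842]
orientation: [-90.0, 0.0, -179.9]
ft_force: [-0.3, 0.4, -0.0]
width: 0.0324
t: 12.52
ee_pos: [0.5863, -0.0069, 0.069]
orientation: [-90.0, -0.0, -179.9]
ft_force: [-0.4, -0.1, -0.6]
width: 0.0321
12.52 [ 0.5863 -0.0069  0.069 ] [-9.0000e+01 -1.0000e-02 -1.7994e+02] [-0.39 -0.06 -0.56] [-0.05  0.05  0.06] 0.0321
12.52 [ 0.5863 -0.0069  0.069 ] [-9.0000e+01 -1.0000e-02 -1.7994e+02] [-0.39 -0.06 -0.56] [-0.05  0.05  0.06] 0.0321
0.001 0.011 231 centre-TCP mm [-0.29 -0.26] abs [ 0.586  -0.0071] zrange 0.039 0.048974302057883695
0.014 0.03 368 centre-TCP mm [-0.08 -0.26] abs [ 0.5863 -0.0071] zrange 0.052 0.06783998101158445
0.03 0.05 607 centre-TCP mm [-0.06 -0.2 ] abs [ 0.5863 -0.0071] zrange 0.068 0.08792478347962848
0.05 0.072 1002 centre-TCP mm [ 0.   -0.17] abs [ 0.5863 -0.007 ] zrange 0.088 0.1099715518723954
low/high z of column [0.0426 0.193 ]
12.57 [ 0.5865 -0.0069  0.0692] [-9.0000e+01  1.0000e-02 -1.7994e+02] [-0.14  0.33 -1.47] [ 0.03 -0.02  0.02] 0.0322
```

```bash
python3 -m handwheel '[[0,0.1,0,0,0,0,0.2],[0,0.1,0,0,0,0,0.2],[0,0.1,0,0,0,0,0.2],[0,0.1,0,0,0,0,0.2],[0,0.1,0,0,0,0,0.2],[0,0.1,0,0,0,0,0.2],[0,0,0,0,0,0,0.2],[0,0,0,0,0,0,0.2]]'
```

```text
t: 13.23
ee_pos: [0.5877, -0.0069, 0.0655]
orientation: [-90.0, 0.1, -179.9]
ft_force: [-2.5, 0.5, 10.1]
width: 0.0321
```

Contact came at base z ≈ 0.0345 with about 10 N, and the pin had gone 24 mm in. That matches a stop at 34 mm, so this is the bad grip. I'll ease off, lift clear and carry it high towards the dish.

```bash
python3 -m handwheel '[[0,-0.5,0,0,0,0,0.2],[0,-1,0,0,0,0,0.2],[0,-1.5,0,0,0,0,0.2],[0,-2,0,0,0,0,0.2],[0,-2,0,0,0,0,0.2],[0,-2,0,0,0,0,0.2],[0,-1.3,0,0,0,0,0.2],[0,0,0,0,0,0,0.2]]'
python3 -m handwheel '[[0.5,0,2.5,0,0,0,0.2],[0.5,0,3.5,0,0,0,0.2],[0.5,0,3.7,0,0,0,0.2],[0.5,0,3.7,0,0,0,0.2],[0.7,0,3.7,0,0,0,0.2],[1,0,3.5,0,0,0,0.2],[1,0,3,0,0,0,0.2],[0.5,0,2,0,0,0,0.2]]'
python3 - <<'E'
from h import *
s=st();c,W=look('wrist','w12',['dish','gauge'],.035);held(W,s)
d=trace('wrist','dish')[0];p=W[d['mask']];p=p[(p[:,2]>.034)&(p[:,2]<.046)]
f=least_squares(lambda c:np.hypot(p[:,0]-c[0],p[:,1]-c[1])-c[2],[.545,-.3,.09],loss='soft_l1',f_scale=.002);print('rim',len(p),f.x)
E
```

```text
t: 13.9
ee_pos: [0.589, -0.007, 0.1703]
orientation: [-90.0, 0.4, -179.9]
ft_force: [-0.1, -0.7, -0.7]
width: 0.0327
t: 14.57
ee_pos: [0.5325, -0.2654, 0.1645]
orientation: [-90.0, -0.1, 180.0]
ft_force: [0.6, 1.1, 0.1]
width: 0.0327
14.57 [ 0.5325 -0.2654  0.1645] [-9.0010e+01 -1.4000e-01  1.7995e+02] [0.62 1.08 0.12] [ 0.03 -0.01 -0.05] 0.0327
gauge 0.76 [ 44. 129.  87.  77.] 585 [ 0.5866 -0.011   0.0473] min [ 0.545 -0.047 -0.001] max [0.627 0.052 0.06 ]
0.001 0.011 225 centre-TCP mm [-0.34 -0.25] abs [ 0.5322 -0.2657] zrange 0.1345 0.14447995254940135
0.014 0.03 358 centre-TCP mm [-0.15 -0.26] abs [ 0.5324 -0.2657] zrange 0.1476 0.16345442505726773
0.03 0.05 610 centre-TCP mm [-0.03 -0.27] abs [ 0.5325 -0.2657] zrange 0.1635 0.18348441652696995
0.05 0.072 1003 centre-TCP mm [ 0.05 -0.23] abs [ 0.5326 -0.2657] zrange 0.1835 0.20548453944884412
low/high z of column [0.1381 0.2886]Traceback (most recent call last):
  File "<stdin>", line 3, in <module>
IndexError: list index out of range
```

View pics/w12.png

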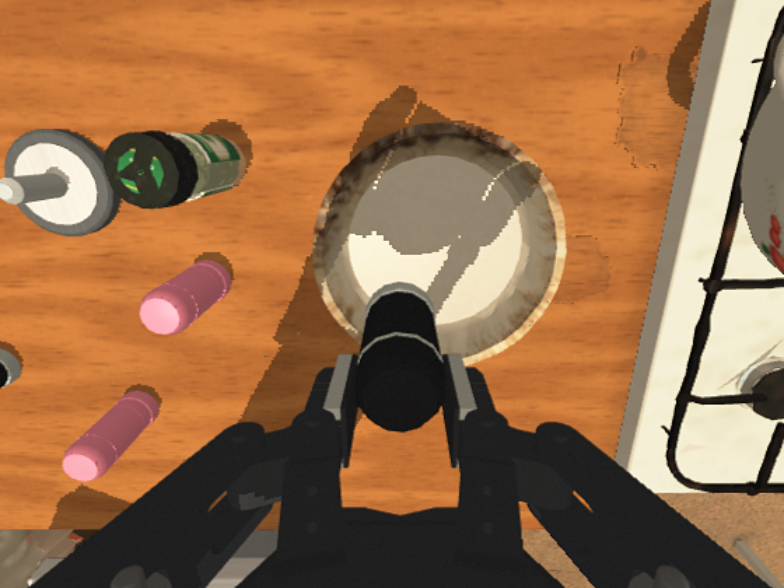

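The dish lies at about (315,170), ahead and to the right. The grip is still upright, and the gauge is unmoved. I'll fit the rim.

```bash
python3 - <<'E'
from h import *
c=capture('wrist');W=pts(c)
p=W[(W[...,2]>.036)&(W[...,2]<.046)&(np.hypot(W[...,0]-.545,W[...,1]+.297)<.12)&(np.hypot(W[...,0]-.5325,W[...,1]+.2654)>.04)]
f=least_squares(lambda c:np.hypot(p[:,0]-c[0],p[:,1]-c[1])-c[2],[.545,-.3,.09],loss='soft_l1',f_scale=.002);print('rim',len(p),f.x)
q=W[(W[...,2]>-.003)&(W[...,2]<.007)&(np.hypot(W[...,0]-f.x[0],W[...,1]-f.x[1])<.07)];print('floor',len(q),np.median(q[:,2]),q.min(0),q.max(0))
st()
E
```

```text
rim 3612 [ 0.53760118 -0.29411227  0.08847916]
floor 10552 0.0021005763043712433 [ 0.46825357 -0.36376771 -0.00079511] [ 0.60758079 -0.2242796   0.00486686]
14.82 [ 0.5342 -0.2621  0.165 ] [-9.0080e+01 -8.0000e-02 -1.7997e+02] [ 0.66  0.1  -0.94] [ 0.05 -0.02 -0.01] 0.0326
```

```bash
python3 -m handwheel '[[-0.2,0,1.6,0,0,0,0.2],[-0.2,0,1.6,0,0,0,0.2],[0,1.5,0,0,0,0,0.2],[0,3,0,0,0,0,0.2],[0,3,0,0,0,0,0.2],[0,2.5,0,0,0,0,0.2],[0,1.5,0,0,0,0,0.2],[0,0.5,0,0,0,0,0.2]]'
python3 -m handwheel '[[0,0.2,0,0,0,0,0.2],[0,0.2,0,0,0,0,0.2],[0,0.2,0,0,0,0,0.2],[0,0.1,0,0,0,0,0.2],[0,0.1,0,0,0,0,0.2],[0,0.1,0,0,0,0,0.2],[0,0,0,0,0,0,0.2],[0,0,0,0,0,0,0.2]]'
python3 - <<'E'
from h import *
s=st();c,W=look('wrist','w13',[]);held(W,s)
E
```

```text
t: 15.48
ee_pos: [0.5367, -0.2938, 0.0422]
orientation: [-90.2, -0.3, -179.9]
ft_force: [-0.7, 0.1, -1.5]
width: 0.0322
t: 16.15
ee_pos: [0.5388, -0.295, 0.0374]
orientation: [-90.0, 0.0, -179.9]
ft_force: [0.4, -1.1, -0.4]
width: 0.0322
16.15 [ 0.5388 -0.295   0.0374] [-8.9990e+01  2.0000e-02 -1.7995e+02] [ 0.4  -1.06 -0.36] [-0.05 -0.02 -0.02] 0.0322
0.001 0.011 221 centre-TCP mm [-0.23 -0.32] abs [ 0.5385 -0.2953] zrange 0.0076 0.01741417218097016
0.014 0.03 363 centre-TCP mm [-0.11 -0.22] abs [ 0.5387 -0.2952] zrange 0.0204 0.03635486052696282
0.03 0.05 605 centre-TCP mm [-0.06 -0.21] abs [ 0.5387 -0.2952] zrange 0.0364 0.05641560639278531
0.05 0.072 1000 centre-TCP mm [-0.03 -0.19] abs [ 0.5387 -0.2952] zrange 0.0564 0.07842342777663239
low/high z of column [0.0012 0.1615]
```

View pics/w13.png

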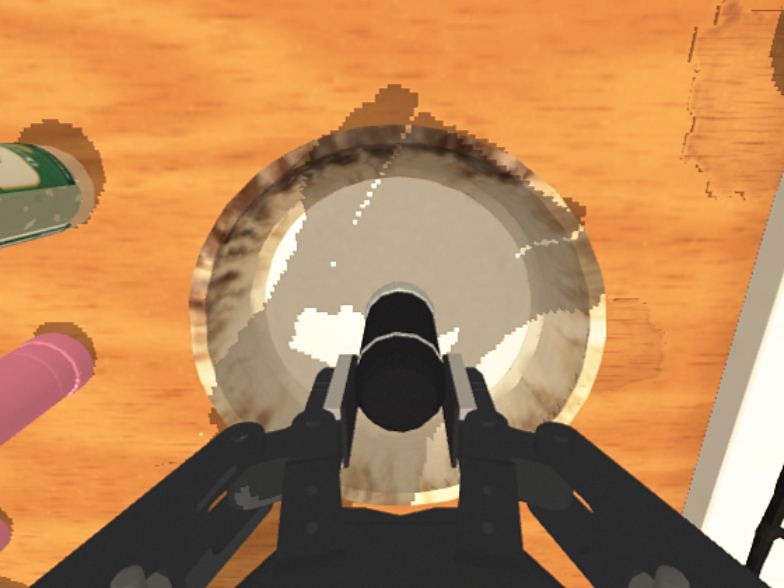

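The grip is over the middle of the dish, upright, about 4 mm above the floor. I'll lower until it touches.

```bash
python3 -m handwheel '[[0,0.1,0,0,0,0,0.2],[0,0.1,0,0,0,0,0.2],[0,0.1,0,0,0,0,0.2],[0,0.08,0,0,0,0,0.2],[0,0,0,0,0,0,0.2],[0,0,0,0,0,0,0.2],[0,0,0,0,0,0,0.2],[0,0,0,0,0,0,0.2]]'
```

```text
t: 16.87
ee_pos: [0.539, -0.295, 0.0342]
orientation: [-90.0, 0.0, -179.9]
ft_force: [-1.7, 1.5, 5.7]
width: 0.0322
```

Contact at about 6 N. I'll ease off slightly and release.

```bash
python3 -m handwheel '[[0,-0.05,0,0,0,0,0.2],[0,0,0,0,0,0,0.35],[0,0,0,0,0,0,0.45],[0,0,0,0,0,0,0.55],[0,0,0,0,0,0,0.6],[0,0,0,0,0,0,0.6],[0,0,0,0,0,0,0.6],[0,0,0,0,0,0,0.6]]'
python3 -m handwheel '[[0,-0.5,0,0,0,0,0.6],[0,-1.5,0,0,0,0,0.6],[0,-2,0,0,0,0,0.6],[0,-3,0,0,0,0,0.6],[0,-3,0,0,0,0,0.6],[0,-3,0,0,0,0,0.6],[0,-1,0,0,0,0,0.6],[0,0,0,0,0,0,0.6]]'
python3 - <<'E'
from h import *
s=st();c,W=look('wrist','w14',['grip_1'])
E
```

```text
t: 17.53
ee_pos: [0.5386, -0.2949, 0.0336]
orientation: [-90.0, -0.0, -179.9]
ft_force: [0.2, 0.9, 0.3]
width: 0.051
t: 18.2
ee_pos: [0.5412, -0.2965, 0.1786]
orientation: [-89.8, 0.4, -179.9]
ft_force: [-0.1, -0.1, 1.0]
width: 0.0512
18.2 [ 0.5412 -0.2965  0.1786] [ -89.75    0.41 -179.94] [-0.1  -0.14  0.96] [0.06 0.02 0.02] 0.0512
grip_1 0.94 [ 61. 311.  68.  61.] 642 [ 0.3835 -0.023   0.0767] min [ 0.343 -0.039 -0.001] max [0.4   0.054 0.082]
grip_1 0.82 [283. 191.  33.  49.] 864 [ 0.5412 -0.2952  0.0783] min [ 0.526 -0.311  0.001] max [ 0.557 -0.276  0.085]
grip_1 0.73 [103. 131. 102.  55.] 2947 [ 0.6027 -0.1296  0.0899] min [ 0.572 -0.15  -0.002] max [ 0.623 -0.041  0.108]
grip_1 0.62 [113. 216.  66.  54.] 828 [ 0.5087 -0.1079  0.0768] min [ 0.457 -0.124 -0.001] max [ 0.526 -0.051  0.082]
```

View pics/w14.png

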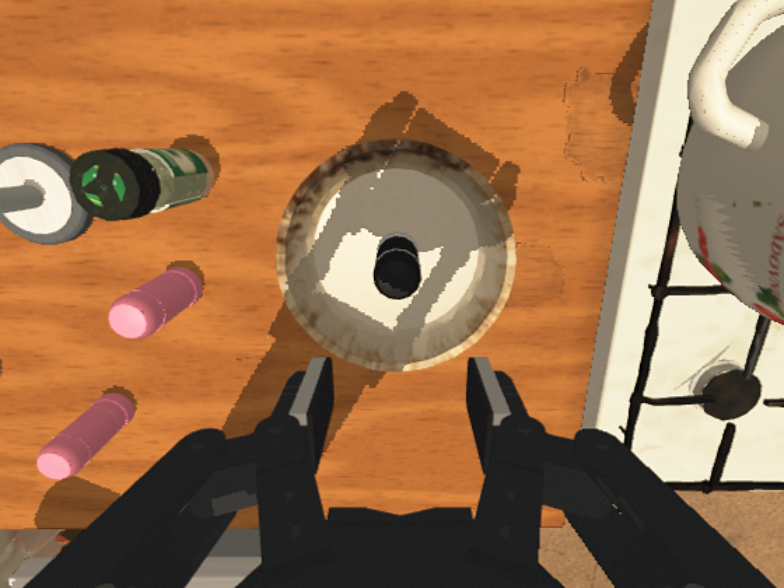

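The first grip stands upright in the dish at (283,191). I'll go to the second black grip, near (0.428,0.095).

```bash
python3 -m handwheel '[[0.6,0,-2,0,0,0,0.7],[0.9,0,-3.4,0,0,0,0.7],[1,0,-3.5,0,0,0,0.7],[1,0,-3.5,0,0,0,0.7],[1,0,-3.5,0,0,0,0.7],[1,0,-3.5,0,0,0,0.7],[1,0,-3.5,0,0,0,0.7],[1,0,-3.5,0,0,0,0.7]]'
python3 -m handwheel '[[1,0,-3.5,0,0,0,0.7],[1,0,-3.5,0,0,0,0.7],[1,0,-3.4,0,0,0,0.7],[0.5,0,-2,0,0,0,0.7],[0,2,0,0,0,0,0.7],[0,2,0,0,0,0,0.7],[0,2,0,0,0,0,0.7],[0,0.8,0,0,0,0,0.7]]'
python3 - <<'E'
from h import *
s=st();c,W=look('wrist','w15',['grip_1'])
for a in np.arange(0,.08,.012):
    m=(W[...,2]>a)&(W[...,2]<a+.012)&(abs(W[...,1]-.096)<.004)&(abs(W[...,0]-.428)<.025)&(W[...,2]>.004)
    if m.sum(): print(round(a,3),m.sum(),np.percentile(W[m][:,0],[5,50,95]))
E
```

```text
t: 18.97
ee_pos: [0.4606, -0.0293, 0.1708]
orientation: [-90.0, -0.3, -180.0]
ft_force: [0.9, 0.3, -0.8]
width: 0.0599
t: 19.63
ee_pos: [0.4238, 0.0926, 0.1006]
orientation: [-89.9, -0.5, -179.9]
ft_force: [-0.8, -0.2, 0.0]
width: 0.0598
19.63 [0.4238 0.0926 0.1006] [ -89.92   -0.52 -179.9 ] [-0.8  -0.22  0.04] [-0.05  0.05  0.02] 0.0598
grip_1 0.93 [528. 101.  64.  55.] 0  min [ 0.491 -0.107 -0.   ] max [ 0.526 -0.086  0.064]
grip_1 0.88 [418. 256.  71.  76.] 1341 [ 0.3839 -0.0183  0.0767] min [ 0.335 -0.036 -0.   ] max [ 0.4   -0.002  0.082]
grip_1 0.73 [280. 208.  49.  68.] 1541 [0.4279 0.0973 0.0768] min [ 0.411  0.08  -0.   ] max [0.444 0.115 0.082]
0.0 27 [0.44273668 0.44366667 0.44400858]
0.012 33 [0.4423757  0.44278259 0.44319177]
0.024 36 [0.44237575 0.44277491 0.44304569]
0.036 37 [0.44251207 0.44286296 0.44308983]
0.048 49 [0.44241261 0.44281111 0.44312486]
0.06 61 [0.44215009 0.44281282 0.44318945]
0.072 495 [0.41496987 0.4301282  0.44175859]
```

View pics/w15.png

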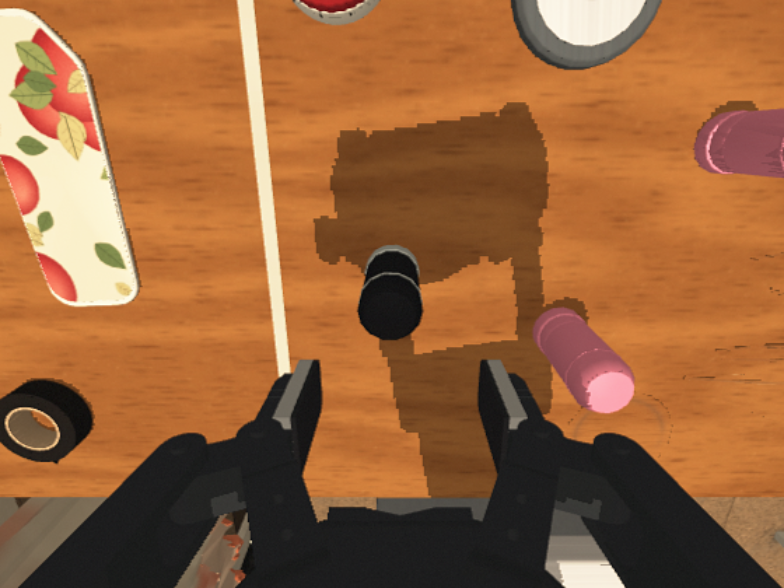

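The second black grip is at (280,208) with its axis near (0.426,0.097). I'll lower onto it.

```bash
python3 -m handwheel '[[0.26,1,-0.4,0,0,0,0.7],[0,2,0,0,0,0,0.7],[0,2,0,0,0,0,0.7],[0,1.6,0,0,0,0,0.7],[0,0.8,0,0,0,0,0.7],[0,0,0,0,0,0,0.7],[0,0,0,0,0,0,0.7],[0,0,0,0,0,0,0.7]]'
python3 - <<'E'
from h import *
s=st();c,W=look('wrist','w16',[]);prof(W,s)
E
```

```text
t: 20.4
ee_pos: [0.4269, 0.0972, 0.0329]
orientation: [-90.0, 0.1, -180.0]
ft_force: [-0.7, -0.0, 0.3]
width: 0.0598
20.4 [0.4269 0.0972 0.0329] [-9.0020e+01  1.2000e-01 -1.7995e+02] [-0.7  -0.05  0.33] [-0.03 -0.02 -0.04] 0.0598
-0.002 187 x-e mm [16.4 21.4 27.9] z [-0.0014  0.0003  0.0057]
0.006 60 x-e mm [15.4 16.6 17.4] z [0.006  0.0109 0.0137]
0.014 48 x-e mm [15.5 15.9 16.3] z [0.0142 0.0181 0.0218]
0.022 58 x-e mm [15.5 15.9 16.5] z [0.0222 0.0259 0.0298]
0.03 62 x-e mm [15.3 15.9 16.5] z [0.0304 0.0336 0.0378]
0.038 72 x-e mm [15.2 16.  16.6] z [0.0379 0.0422 0.0458]
0.046 83 x-e mm [15.  15.9 16.7] z [0.0461 0.05   0.0539]
0.054 87 x-e mm [15.4 16.  16.7] z [0.0543 0.0576 0.0619]
0.062 116 x-e mm [15.3 15.9 16.8] z [0.062  0.0659 0.0698]
0.07 233 x-e mm [11.3 14.6 16.6] z [0.07   0.0748 0.0779]
0.078 790 x-e mm [-13.9   1.2  13.8] z [0.0779 0.08   0.0818]
```

View pics/w16.png

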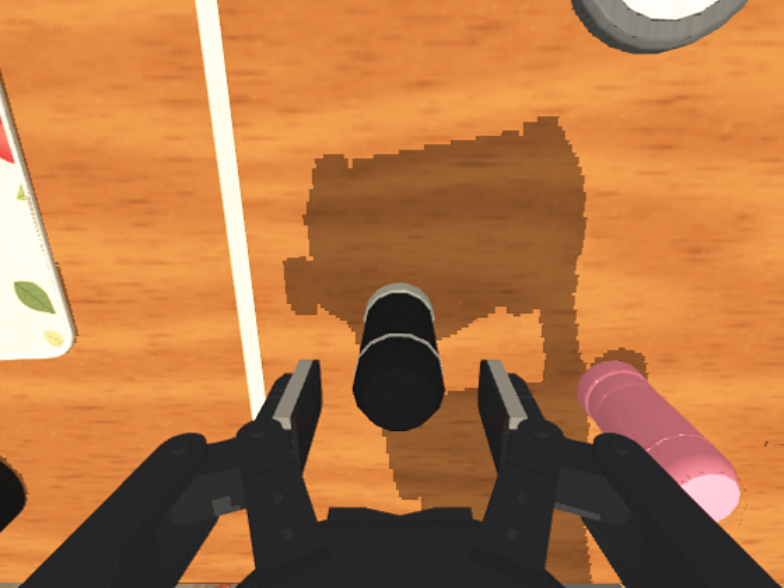

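It's centred between the pads at (284,265), so I'll close and then lift.

```bash
python3 -m handwheel '[[0.1,0,0,0,0,0,0.5],[0,0,0,0,0,0,0.4],[0,0,0,0,0,0,0.3],[0,0,0,0,0,0,0.2],[0,0,0,0,0,0,0.2],[0,0,0,0,0,0,0.2],[0,0,0,0,0,0,0.2],[0,0,0,0,0,0,0.2]]' 40
python3 -m handwheel '[[0,-0.5,0,0,0,0,0.2],[0,-1,0,0,0,0,0.2],[0,-2,0,0,0,0,0.2],[0,-3,0,0,0,0,0.2],[0,-2.5,0,0,0,0,0.2],[0,-1,0,0,0,0,0.2],[-1,0,2,0,0,0,0.2],[-1,0,2,0,0,0,0.2]]'
python3 -m handwheel '[[-1,0,2,0,0,0,0.2],[-1,0,2,0,0,0,0.2],[-0.5,0,1.4,0,0,0,0.2],[0,0,1,0,0,0,0.2],[0,0,0,0,0,0,0.2],[0,0,0,0,0,0,0.2],[0,0,0,0,0,0,0.2],[0,0,0,0,0,0,0.2]]'
python3 - <<'E'
from h import *
s=st();c,W=look('wrist','w17',['gauge'],.045);held(W,s);prof(W,s)
for lo,hi in [(.045,.062),(.02,.05),(.010,.017)]:
    m=(W[...,2]>lo)&(W[...,2]<hi)&(np.hypot(W[...,0]-.587,W[...,1]+.007)<.05)
    p=W[m];print(len(p),p.min(0),p.max(0),((p.min(0)+p.max(0))/2)[:2])
E
```

```text
t: 21.12
ee_pos: [0.4256, 0.0972, 0.0328]
orientation: [-90.0, 0.1, -179.9]
ft_force: [-1.2, 0.4, 6.0]
width: 0.0321
t: 21.78
ee_pos: [0.4454, 0.0572, 0.1331]
orientation: [-90.0, 0.2, -179.8]
ft_force: [1.2, 0.3, -0.6]
width: 0.0323
t: 22.45
ee_pos: [0.4693, -0.0062, 0.1316]
orientation: [-90.0, -0.0, -179.9]
ft_force: [0.2, 0.3, -1.1]
width: 0.0322
22.45 [ 0.4693 -0.0062  0.1316] [-9.002e+01 -2.000e-02 -1.799e+02] [ 0.18  0.25 -1.11] [-0.01  0.02 -0.01] 0.0322
gauge 0.96 [288.  59.  93. 102.] 491 [ 0.5865 -0.0071  0.054 ] min [ 0.548 -0.049 -0.002] max [0.629 0.034 0.06 ]
gauge 0.72 [ 20. 188.  36. 126.] 0  min [ 0.397  0.268 -0.001] max [0.53  0.314 0.008]
0.001 0.011 253 centre-TCP mm [0.25 0.32] abs [ 0.4695 -0.0059] zrange 0.1016 0.1115764288514958
0.014 0.03 368 centre-TCP mm [0.55 0.07] abs [ 0.4698 -0.0061] zrange 0.1146 0.13061068096632797
0.03 0.05 599 centre-TCP mm [ 0.58 -0.03] abs [ 0.4699 -0.0062] zrange 0.1307 0.150583007283534
0.05 0.072 1086 centre-TCP mm [ 0.61 -0.17] abs [ 0.4699 -0.0064] zrange 0.1506 0.17260897923127516
low/high z of column [0.1043 0.2558]
0.097
[... 247 characters left out ...]
9 17.5 17.9] z [0.1286 0.1327 0.1366]
0.137 70 x-e mm [16.7 17.5 18. ] z [0.1366 0.1407 0.1445]
0.145 79 x-e mm [16.7 17.6 18.1] z [0.1447 0.1486 0.1525]
0.153 89 x-e mm [16.9 17.6 18.4] z [0.1528 0.1565 0.1606]
0.161 115 x-e mm [16.9 17.5 18.4] z [0.1607 0.1646 0.1686]
0.169 217 x-e mm [13.3 16.2 18. ] z [0.1687 0.1734 0.1766]
0.177 811 x-e mm [-12.6   3.   15.4] z [0.1766 0.1787 0.1809]
491 [ 0.57797937 -0.01622287  0.04526285] [0.59547823 0.00117553 0.06005321] [ 0.5867288  -0.00752367]
67 [ 0.57794392 -0.01524665  0.02126005] [0.5857543  0.00157441 0.04984468] [ 0.58184911 -0.00683612]
6361 [ 0.5480528  -0.04654552  0.0100313 ] [0.62593437 0.03191318 0.01688439] [ 0.58699359 -0.00731617]
```

View pics/w17.png

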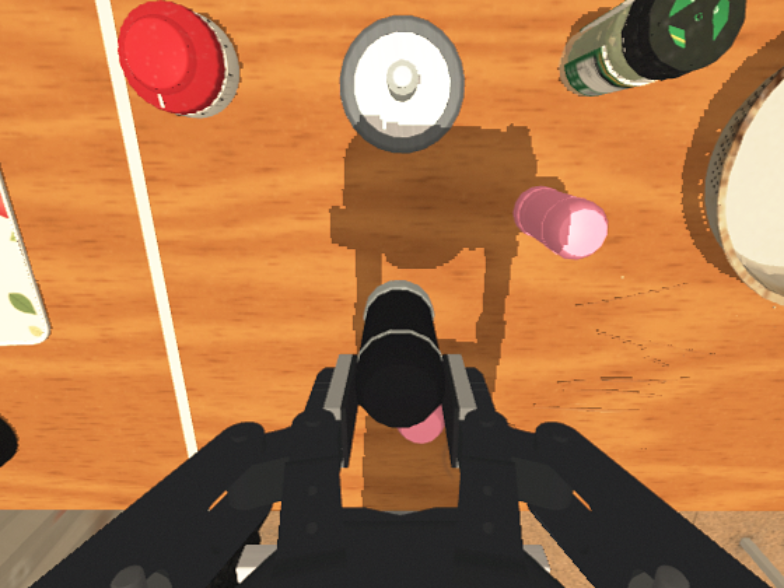

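It's held upright, with its axis at (0.4698,-0.0062). The gauge hasn't moved and its pin is at (287,55), about (0.5867,-0.0073). I'll move over it.

```bash
python3 -m handwheel '[[-1.5,0,0,0,0,0,0.2],[-2.5,0,0,0,0,0,0.2],[-3,0,0.1,0,0,0,0.2],[-2.7,0,0,0,0,0,0.2],[-1.5,0,0,0,0,0,0.2],[-0.5,0,0,0,0,0,0.2],[0,0,0,0,0,0,0.2],[0,1,0,0,0,0,0.2]]'
python3 -m handwheel '[[0,1,0,0,0,0,0.2],[0,0.8,0,0,0,0,0.2],[0,0.4,0,0,0,0,0.2],[0,0.2,0,0,0,0,0.2],[0,0,0,0,0,0,0.2],[0,0,0,0,0,0,0.2],[0,0,0,0,0,0,0.2],[0,0,0,0,0,0,0.2]]'
python3 - <<'E'
from h import *
s=st();c,W=look('wrist','w18',[]);held(W,s)
E
```

```text
t: 23.22
ee_pos: [0.5876, -0.0075, 0.1233]
orientation: [-90.0, 0.2, -179.9]
ft_force: [0.6, -0.6, -0.0]
width: 0.0323
t: 23.88
ee_pos: [0.5873, -0.0079, 0.0984]
orientation: [-90.0, 0.1, -179.9]
ft_force: [0.6, -0.8, -0.7]
width: 0.0327
23.88 [ 0.5873 -0.0079  0.0984] [-9.0000e+01  7.0000e-02 -1.7995e+02] [ 0.58 -0.82 -0.69] [-0.02 -0.01  0.02] 0.0327
0.001 0.011 260 centre-TCP mm [0.3  0.25] abs [ 0.5876 -0.0077] zrange 0.0685 0.07837304278401025
0.014 0.03 362 centre-TCP mm [0.6  0.11] abs [ 0.5879 -0.0078] zrange 0.0815 0.09742992161042494
0.03 0.05 596 centre-TCP mm [ 0.59 -0.03] abs [ 0.5879 -0.008 ] zrange 0.0975 0.1174342418179408
0.05 0.072 1092 centre-TCP mm [ 0.56 -0.17] abs [ 0.5879 -0.0081] zrange 0.1174 0.13943654280471857
low/high z of column [0.0711 0.2226]
```

View pics/w18.png

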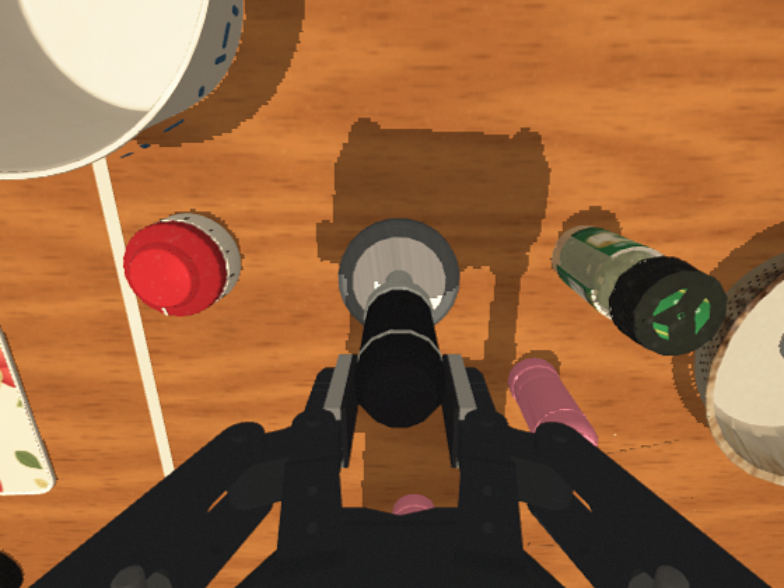

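It's over the pin, within 1 mm. I'll trim slightly and lower gently.

```bash
python3 -m handwheel '[[0.08,0.2,-0.05,0,0,0,0.2],[0,0.3,0,0,0,0,0.2],[0,0.3,0,0,0,0,0.2],[0,0.3,0,0,0,0,0.2],[0,0.2,0,0,0,0,0.2],[0,0,0,0,0,0,0.2],[0,0,0,0,0,0,0.2],[0,0,0,0,0,0,0.2]]'
python3 -m handwheel '[[0,0.3,0,0,0,0,0.2],[0,0.3,0,0,0,0,0.2],[0,0.3,0,0,0,0,0.2],[0,0.3,0,0,0,0,0.2],[0,0.2,0,0,0,0,0.2],[0,0.1,0,0,0,0,0.2],[0,0,0,0,0,0,0.2],[0,0,0,0,0,0,0.2]]'
python3 -m handwheel '[[0,0.1,0,0,0,0,0.2],[0,0.1,0,0,0,0,0.2],[0,0.1,0,0,0,0,0.2],[0,0.1,0,0,0,0,0.2],[0,0.1,0,0,0,0,0.2],[0,0.1,0,0,0,0,0.2],[0,0,0,0,0,0,0.2],[0,0,0,0,0,0,0.2]]'
```

```text
t: 24.6
ee_pos: [0.5861, -0.0074, 0.0848]
orientation: [-90.0, 0.0, -179.9]
ft_force: [0.0, -1.0, -0.2]
width: 0.0321
t: 25.27
ee_pos: [0.5859, -0.0074, 0.0697]
orientation: [-90.0, -0.0, -179.9]
ft_force: [-0.9, -0.3, -0.5]
width: 0.0319
t: 25.93
ee_pos: [0.5859, -0.0074, 0.0637]
orientation: [-90.0, -0.0, -179.9]
ft_force: [1.2, 0.9, 0.1]
width: 0.0322
```

It passed the 34 mm level with no force, so I'll go on to the foot.

```bash
python3 -m handwheel '[[0,0.2,0,0,0,0,0.2],[0,0.3,0,0,0,0,0.2],[0,0.3,0,0,0,0,0.2],[0,0.3,0,0,0,0,0.2],[0,0.2,0,0,0,0,0.2],[0,0.1,0,0,0,0,0.2],[0,0,0,0,0,0,0.2],[0,0,0,0,0,0,0.2]]'
python3 -m handwheel '[[0,0.1,0,0,0,0,0.2],[0,0.1,0,0,0,0,0.2],[0,0.1,0,0,0,0,0.2],[0,0.1,0,0,0,0,0.2],[0,0.05,0,0,0,0,0.2],[0,0,0,0,0,0,0.2],[0,0,0,0,0,0,0.2],[0,0,0,0,0,0,0.2]]'
```

```text
t: 26.6
ee_pos: [0.5859, -0.0074, 0.0497]
orientation: [-90.0, -0.0, -179.9]
ft_force: [0.8, 0.0, -0.8]
width: 0.0321
t: 27.27
ee_pos: [0.5869, -0.0073, 0.0469]
orientation: [-90.0, 0.1, -179.9]
ft_force: [-1.9, -0.3, 6.7]
width: 0.032
```

It's fully seated: base z ≈ 0.014 with 6.7 N of contact, so this is the good grip. I'll lift it and carry it to the spoon rest.

```bash
python3 -m handwheel '[[0,-0.5,0,0,0,0,0.2],[0,-1,0,0,0,0,0.2],[0,-1.5,0,0,0,0,0.2],[0,-2,0,0,0,0,0.2],[0,-2,0,0,0,0,0.2],[0,-2,0,0,0,0,0.2],[0,-1,0,0,0,0,0.2],[0,0,0,0,0,0,0.2]]'
python3 -m handwheel '[[1,0,-2.5,0,0,0,0.2],[1,0,-3.5,0,0,0,0.2],[1,0,-3.6,0,0,0,0.2],[1,0,-3.6,0,0,0,0.2],[1,0,-3.6,0,0,0,0.2],[1,0,-3.6,0,0,0,0.2],[1,0,-3.6,0,0,0,0.2],[1,0,-3,0,0,0,0.2]]'
python3 -m handwheel '[[1,0,-2.2,0,0,0,0.2],[0.8,0,-1.5,0,0,0,0.2],[0,0,0,0,0,0,0.2],[0,0,0,0,0,0,0.2],[0,0,0,0,0,0,0.2],[0,0,0,0,0,0,0.2],[0,0,0,0,0,0,0.2],[0,0,0,0,0,0,0.2]]'
python3 - <<'E'
from h import *
s=st();c,W=look('wrist','w19',['rest'],.0);held(W,s);prof(W,s)
for n in ['wrist']:
    pass
d=trace('wrist','rest')
for x in d[:2]:
    p=W[x['mask']];p=p[(p[:,2]>-.004)&(p[:,2]<.012)]
    r=cv2.minAreaRect((p[:,:2]*1000).astype(np.float32));print(x['confidence'],r,np.median(p[:,2]))
E
```

```text
t: 27.93
ee_pos: [0.5885, -0.0075, 0.1491]
orientation: [-90.0, 0.4, -179.9]
ft_force: [0.4, -0.7, -1.0]
width: 0.032
t: 28.6
ee_pos: [0.5041, 0.2644, 0.1438]
orientation: [-90.0, -0.1, -179.9]
ft_force: [0.7, -0.0, -0.7]
width: 0.0322
t: 29.27
ee_pos: [0.4881, 0.2986, 0.1452]
orientation: [-90.0, -0.0, 180.0]
ft_force: [0.9, 0.3, -0.7]
width: 0.0321
29.27 [0.4881 0.2986 0.1452] [-89.99  -0.   179.97] [ 0.94  0.33 -0.72] [ 0.01 -0.01 -0.06] 0.0321
rest 0.64 [278. 169.  67. 141.] 6273 [0.5093 0.305  0.0045] min [ 0.424  0.271 -0.001] max [0.576 0.34  0.122]
0.001 0.011 254 centre-TCP mm [0.22 0.26] abs [0.4884 0.2989] zrange 0.1154 0.12512735871818947
0.014 0.03 363 centre-TCP mm [0.59 0.06] abs [0.4887 0.2987] zrange 0.1283 0.1441760455565905
0.03 0.05 603 centre-TCP mm [ 0.6  -0.06] abs [0.4887 0.2986] zrange 0.1442 0.16416761247894548
0.05 0.072 1087 centre-TCP mm [ 0.59 -0.2 ] abs [0.4887 0.2984] zrange 0.1642 0.18619920174511967
low/high z of column [0.1178 0.2693]
0.11 22 x-e mm [18.2 18.4 18.7] z [0.1145 0.1162 0.1179]
0.118 60 x-e mm [16.7 18.1 18.7] z [0.1188 0.1231 0.1261]
0.126 46 x-e mm [16.8 17.4 17.8] z [0.1265 0.1305 0.1342]
0.134 62 x-e mm [16.7 17.4 18.1] z [0.1343 0.1386 0.1422]
0.142 55 x-e mm [17.  17.4 18.1] z [0.1423 0.1463 0.1501]
0.15 72 x-e mm [17.  17.5 18.1] z [0.1503 0.1542 0.158 ]
0.158 84 x-e mm [16.9 17.5 18. ] z [0.1583 0.1623 0.1662]
0.166 83 x-e mm [16.8 17.5 18.4] z [0.1664 0.17   0.1741]
0.174 112 x-e mm [16.9 17.6 18.3] z [0.1742 0.1784 0.182 ]
0.182 226 x-e mm [13.4 16.2 18.2] z [0.1822 0.1868 0.1901]
0.19 813 x-e mm [-12.4   3.1  15.3] z [0.1902 0.1923 0.1943]
0.64 ((500.7222595214844, 304.6466369628906), (151.29957580566406, 66.7032470703125), 2.724283218383789) 0.00459006748802146
```

View pics/w19.png

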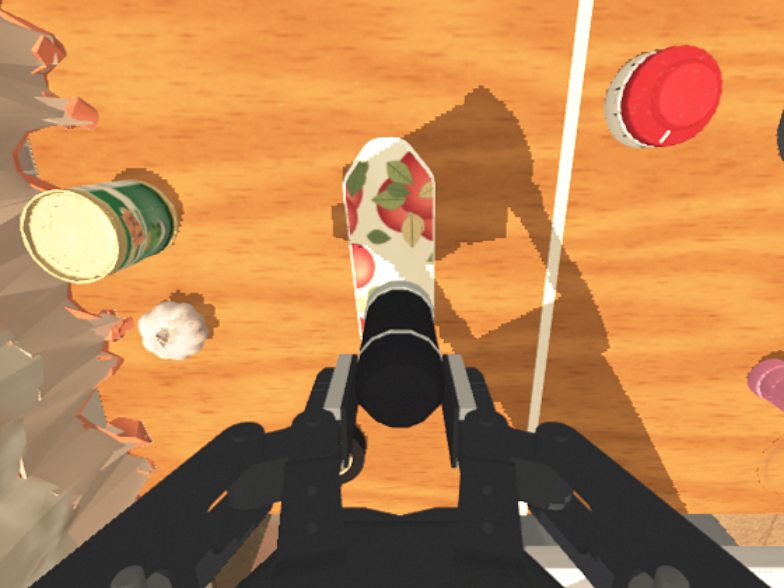

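The spoon rest lies under and ahead of the grip at (278,169), centred near y = 0.304. I'll shift 5 mm and lower.

```bash
python3 -m handwheel '[[0,1,-0.5,0,0,0,0.2],[0,2,0,0,0,0,0.2],[0,2.5,0,0,0,0,0.2],[0,2.5,0,0,0,0,0.2],[0,1.5,0,0,0,0,0.2],[0,0.6,0,0,0,0,0.2],[0,0.2,0,0,0,0,0.2],[0,0,0,0,0,0,0.2]]'
python3 -m handwheel '[[0,0.1,0,0,0,0,0.2],[0,0.1,0,0,0,0,0.2],[0,0,0,0,0,0,0.2],[0,0,0,0,0,0,0.2],[0,0,0,0,0,0,0.2],[0,0,0,0,0,0,0.2],[0,0,0,0,0,0,0.2],[0,0,0,0,0,0,0.2]]'
python3 - <<'E'
from h import *
s=st();c,W=look('wrist','w20',[],.0);held(W,s)
E
```

```text
t: 30.08
ee_pos: [0.4876, 0.3047, 0.0419]
orientation: [-90.0, -0.0, -179.9]
ft_force: [0.2, 0.4, -0.2]
width: 0.0323
t: 30.75
ee_pos: [0.4877, 0.3045, 0.0404]
orientation: [-90.0, 0.0, -179.9]
ft_force: [0.2, -0.5, -0.1]
width: 0.032
30.75 [0.4877 0.3045 0.0404] [-9.0010e+01  1.0000e-02 -1.7995e+02] [ 0.21 -0.48 -0.14] [0.03 0.03 0.03] 0.032
0.001 0.011 258 centre-TCP mm [0.26 0.24] abs [0.488  0.3048] zrange 0.0104 0.020372269897908024
0.014 0.03 360 centre-TCP mm [0.58 0.05] abs [0.4883 0.3046] zrange 0.0234 0.03929587783025762
0.03 0.05 606 centre-TCP mm [ 0.59 -0.05] abs [0.4883 0.3045] zrange 0.0395 0.059344893221065065
0.05 0.072 1078 centre-TCP mm [ 0.59 -0.18] abs [0.4883 0.3044] zrange 0.0594 0.08138333755042279
low/high z of column [0.0037 0.1646]
```

View pics/w20.png

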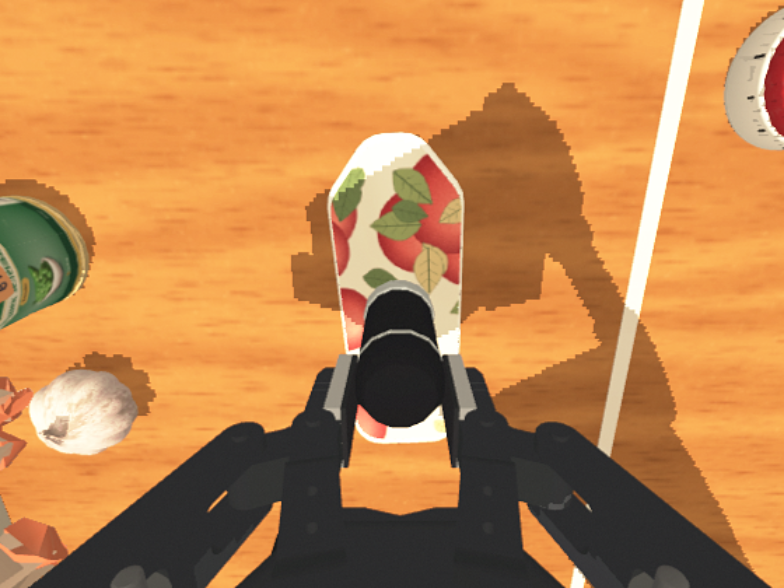

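The grip is over the middle of the spoon rest with its base about 5 mm above it. I'll lower until it touches.

```bash
python3 -m handwheel '[[0,0.1,0,0,0,0,0.2],[0,0.1,0,0,0,0,0.2],[0,0.1,0,0,0,0,0.2],[0,0.08,0,0,0,0,0.2],[0,0.05,0,0,0,0,0.2],[0,0,0,0,0,0,0.2],[0,0,0,0,0,0,0.2],[0,0,0,0,0,0,0.2]]'
```

```text
t: 31.47
ee_pos: [0.4879, 0.3045, 0.0363]
orientation: [-90.0, 0.0, -179.9]
ft_force: [-0.8, -0.5, 4.9]
width: 0.0322
```

Contact at 5 N. I'll release and go straight up.

```bash
python3 -m handwheel '[[0,-0.03,0,0,0,0,0.2],[0,0,0,0,0,0,0.35],[0,0,0,0,0,0,0.45],[0,0,0,0,0,0,0.55],[0,0,0,0,0,0,0.6],[0,0,0,0,0,0,0.6],[0,0,0,0,0,0,0.6],[0,0,0,0,0,0,0.6]]'
python3 -m handwheel '[[0,-0.5,0,0,0,0,0.6],[0,-1.5,0,0,0,0,0.6],[0,-2,0,0,0,0,0.6],[0,-3,0,0,0,0,0.6],[0,-3,0,0,0,0,0.6],[0,-3,0,0,0,0,0.6],[0,-3,0,0,0,0,0.6],[0,-1,0,0,0,0,0.6]]'
python3 - <<'E'
from h import *
s=st();c,W=look('wrist','w21',['grip_1','rest'])
c,W=look('scene','s21',['grip_1','gauge','rest','timer','spice_jar'])
c,W=look('top','t21',['grip_1','gauge','rest','timer','spice_jar'])
E
```

```text
t: 32.13
ee_pos: [0.4877, 0.3045, 0.0362]
orientation: [-90.0, -0.0, -179.9]
ft_force: [-0.5, 0.8, 0.2]
width: 0.0513
t: 32.8
ee_pos: [0.4903, 0.306, 0.2125]
orientation: [-90.3, 0.4, -179.9]
ft_force: [0.2, 0.4, 1.1]
width: 0.0511
32.8 [0.4903 0.306  0.2125] [ -90.25    0.44 -179.95] [0.18 0.41 1.09] [-0.01 -0.02  0.  ] 0.0511
grip_1 0.97 [288. 182.  33.  43.] 754 [0.4892 0.3049 0.0788] min [0.448 0.283 0.003] max [0.506 0.326 0.086]
grip_1 0.76 [529. 262.  58.  54.] 293 [ 0.3834 -0.01    0.0765] min [ 0.317 -0.094 -0.001] max [ 0.401 -0.001  0.082]
rest 0.73 [287. 168.  54. 138.] 10 [0.4773 0.3047 0.0762] min [ 0.402  0.27  -0.001] max [0.576 0.34  0.078]
grip_1 0.79 [230. 113.  14.  30.] 111 [0.4889 0.3032 0.0811] min [0.473 0.287 0.006] max [0.505 0.32  0.09 ]
grip_1 0.73 [331. 305.  16.  24.] 182 [ 0.5392 -0.2933  0.081 ] min [ 0.522 -0.311  0.001] max [ 0.566 -0.268  0.089]
grip_1 0.73 [230. 227.  19.  27.] 140 [ 0.3827 -0.0194  0.0789] min [ 0.366 -0.036  0.   ] max [0.405 0.015 0.088]
grip_1 0.62 [290. 238.  12.  24.] 142 [ 0.5082 -0.105   0.0793] min [ 0.491 -0.122  0.001] m
[... 683 characters left out ...]
 -0.1041  0.0781] min [ 0.494 -0.119  0.001] max [ 0.527 -0.088  0.085]
grip_1 0.58 [394. 193.  18.  15.] 145 [ 0.5426 -0.2947  0.0806] min [ 0.525 -0.332 -0.001] max [ 0.572 -0.278  0.088]
grip_1 0.54 [158. 217.  23.  16.] 142 [0.4922 0.3027 0.0804] min [0.475 0.287 0.003] max [0.52  0.334 0.089]
gauge 0.8 [280. 179.  28.  33.] 0  min [ 0.552 -0.045 -0.001] max [0.628 0.032 0.063]
rest 0.95 [164. 218.  26.  65.] 1 [0.4759 0.3079 0.0767] min [ 0.406  0.269 -0.003] max [0.579 0.337 0.077]
timer 0.97 [230. 175.  25.  25.] 0  min [ 0.573  0.097 -0.003] max [0.641 0.153 0.052]
spice_jar 0.58 [326. 167.  14.  24.] 255 [ 0.6052 -0.126   0.0918] min [ 0.586 -0.146  0.001] max [ 0.635 -0.107  0.11 ]
```

View pics/w21.png

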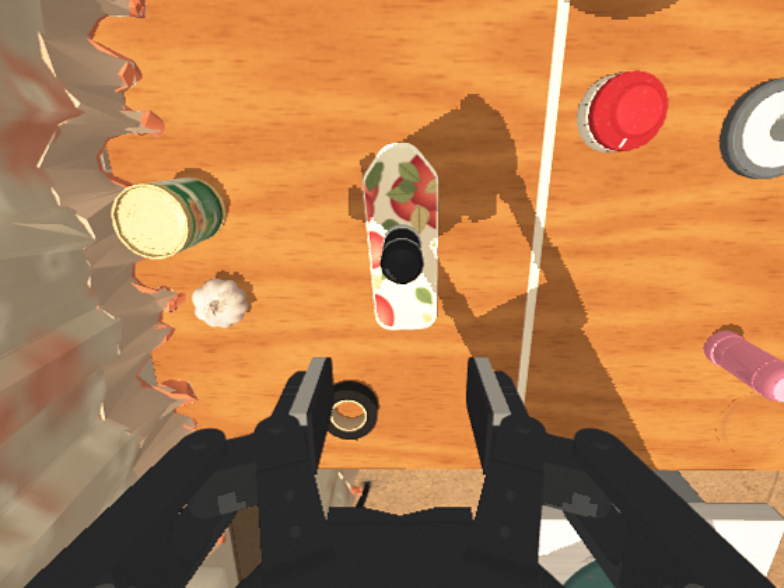

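View pics/s21.png

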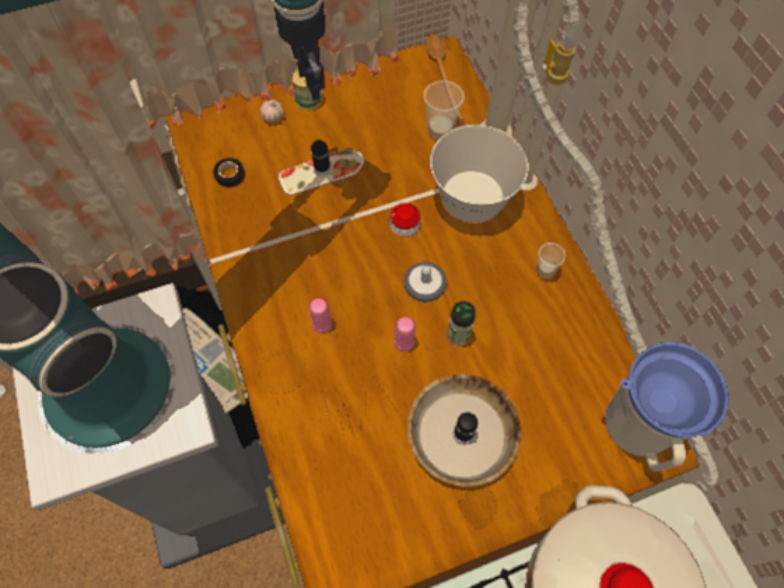

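The wrist view shows the good grip upright on the spoon rest at (288,182). The scene view shows the other one upright in the dish at (332,305) and everything else where it was. The arm is clear, so I'm handing in.

```bash
python3 -c "
from h import *
print(job.finish_job());st()"
```

```text
the job is handed in; nothing more can be done
None
the job is handed in; nothing more can be done
```

Both grips are sorted and the job was handed in at about 33 s of the 72 s allowed.

- **Right-hand grip (tried first):** it stopped on the pin with its base at about 34 mm and roughly 10 N of contact, so it is the shallow one. It now stands upright in the middle of the steel dish.
- **Left-hand grip:** it slid past that level with no force and seated at about 14 mm, on the foot, so it is the good one. It now stands upright in the middle of the flowery spoon rest.

**Last checks:** the wrist, scene and top pictures show both grips upright and released. The gauge, dish, rest, timer, jar and pink look-alikes show no visible shift from where they were. I could not read the state after handing in, because the interface refused, and no verdict was reported.

**One mistake:** on the first lift I entered a row that pushed 1 cm down before going up. The right-hand grip slid about 5 mm in the fingers and tilted about 2.4°. I set it down on bare worktop, regrasped it upright and only then tried it on the pin. I took no force reading during that push, so its peak force is unknown.

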